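# Fetch the padlock from behind the things in the hall tray

## Robot

A 6-joint arm with a two-finger parallel gripper is mounted at the origin on the work surface. World frame = base frame: x ahead of the robot, y to its left, z up, the work surface at z = 0. Lengths are in m, angles in rad, forces in N, time in s.
With the tool pointing down it reaches from about 0.25 to 0.725 m from the base axis. Payload 9.7 kg.
Tool frame: the origin (TCP) lies between the finger pads; the fingertips stand 11 mm ahead of it and the grasp point (between the pads) lies 8 mm behind it; x points along the fingers, z is the direction in which the jaws open and shut, and the axes are right-handed (so a half turn about x gives the same grasp; the last joint's range is limited). The gripper opens to 85 mm and grips with 20 to 120 N. Pads are 22 mm wide; open, the fingers measure 114 mm over their backs; the gripper's body (76 mm by 85 mm) begins 54 mm behind the grasp point. The pads swing forward as they close: fully open they stand 13 mm farther back than shut.
Start: joints at [-1.107, 0.087, 0.176, 1.66, 0, 1.571], TCP at [0.246, -0.492, 0.242] pointing down, gripper open.
Joint ranges: [-3.13, 3.13], [-0.85, 1.81], [-1.15, 1.24], [-2.2, 2.28], [-1.44, 1.52], [-3.14, 3.14]. Speed limits (rad/s): [2.22, 2.22, 2.57, 3.14, 3.14, 3.14].

## Interface

Orientations are given as a unit quaternion [x, y, z, w].
In Python, from cell import readout, read_camera, get_calibration, workorder gives the robot as it stands.
- The arm moves only by the tool drive_tool, never from a script. Its argument "series" is a list of rows, each an object with "delta_pos": the shift along the world's x, y, z in mm, a list of three; "turn": the turn, a rotation vector about the world's x, y, z in rad, a list of three. In form: [{"delta_pos": [dx, dy, dz], "turn": [rx, ry, rz]}, ...]. A call has exactly 5 rows; each row shifts and turns the commanded pose from where the row before left it; what a row does not reach is not made up. A row lasts 1/10 s, in which the tool goes at most 50 mm and 8.59 degrees, less where a joint would pass 70% of its speed; a pose out of reach is approached as far as the arm can. A call with a gripper value outside its range is refused whole. "jaw" is the opening in per cent of the stroke, from 0 (shut) to 100 (fully open), set as the call begins (left out, the last holds). The fingers move at their own pace and stop on an object; "force" is the grip in N (left out, the last holds). Time passes only in rows, so rows that do not move let the fingers close, or fill a call up. It gives the time, the measured TCP pose, the force and the opening at its end, in the units of the state.
- readout.sense(): the state, without advancing time (a new reading comes with each control period).
- read_camera(name): name is "side" or "top"; returns (picture, depth): 480x640x3 uint8, red, green, blue; 480x640 float32, m along the optical axis (not along the pixel's ray), 0 where there is no reading.
- get_calibration(name): a dict with "camera_matrix" (3x3 intrinsics, pixels), "extrinsics" (4x4, takes a point from camera to world coordinates). Camera axes: x right, y down, z forward; pixel columns grow to the right and rows downward; lengths in m; the calibration is good to about 2 mm. A picture is of the moment at which its call begins. get_calibration takes no time and is no camera call.
- workorder.hand_in(): hands the job in, once; it reports no verdict.
The state is a dict: "time_s": time; "joint_pos": joint angles; "qd": joint speeds; "joint_efforts": joint torques, N m; "tcp_pos": TCP position; "orientation": TCP orientation; "ft_force": force on the tool from outside, world axes, zero at the start; "torque": the same for the moment, N m; "opening": opening from 0.0 (shut) to 1.0 (fully open).
Only numpy, scipy, OpenCV 4.12 (cv2) and the standard library are available. Lean on these libraries where they do the work, as an engineer would, in place of code of your own. Each camera call takes 0.05 s, during which the arm holds its last target.

## Task

I need the padlock for the gate, but it lies at the back of the wooden hall tray, hemmed in by the tin, the torch and the shoe-polish bottle: lift those three out first and stand them all on the round steel serving tray, then lay the padlock flat in the empty bay of the black key tray. After that stand the tin, the torch and the bottle back in the wooden tray, each exactly where it stood before. Keep the three upright throughout, and leave the shoe horn, the shoe brush and the clothes peg lying as they are.

Things in the scene. Friction and masses are not known exactly. Their poses are not given: they have to be found in the camera images.
- organiser: Fixed wooden hall tray, 168 mm (x) by 226 mm (y), floor 8 mm thick; back wall (+x side) and side walls (+y, -y) 8 mm thick, 45 mm high over the table; front (-x) and top open. Origin: under its centre, at table height. On its floor: the padlock mid-back; tin, torch and polish bottle close to its left, right and front, in changing order; the peg in the front left (+y) corner.
- padlock_c (a point): Steel padlock lying flat, loose, 0.26 kg. Block 38 mm (its x) by 50 mm (its y) by 22 mm thick (z); the U-shaped shackle of 8 mm bar lies in the same plane and reaches 58 mm from this point on the +x side (77 mm long in all). Point: centre of the block, 11 mm up. Grip the block across its 50 mm (its y). With the three tall things around it there is no room for a gripper.
- tin_c (a point): Round aluminium tin, hinged lid shut (it stays shut), loose, about 0.16 kg, 98 mm high: body 58 mm across, lid 60 mm across from 78 to 96 mm above its foot. The hinge stands out 5 mm at its +x side, a thumb tab 4 mm at its -x side, both about 80 mm up, so grip the lid across its y. Point: on the axis, 49 mm above its foot; z up.
- torch_c (a point): Hand torch of dark metal standing on its lens head, loose, 0.22 kg, 118 mm high: head 54 mm across up to 26 mm above its foot, then tapering to the round barrel of 36 mm that runs from 44 mm to the top. Grip the barrel in any direction near its top. Point: on the axis, 59 mm above its foot; z up.
- polish_c (a point): Flat dark brown plastic bottle of shoe polish standing upright with a pale blank label, loose, 0.14 kg, 112 mm high: body 38 mm (its x) by 56 mm (its y) by 72 mm high, round white cap 34 mm across from 76 mm to 112 mm above its foot. Grip the cap in any direction. Point: on the axis, 56 mm above its foot; z up.
- serving_c (a point): Round steel serving tray, fixed, empty: 220 mm across the rim, flat floor 196 mm across and 3 mm above the table, rim 12 mm high. It is the side area for the three tall things. Point: centre of its floor's upper face.
- bay_c (a point): Empty square bay of the black plastic key tray (fixed; the tray is 132 mm in its x by 196 mm in its y, walls 20 mm high above the table and 4 mm thick, floor 4 mm thick). The empty bay is 124 mm (x) by 120 mm (y) inside; the smaller bay beyond the divider, on the +y side, holds a bunch of keys. Point: centre of the empty bay on the floor's upper face, 4 mm above the table.
- shoehorn_c (a point): Wooden shoe horn lying on the table behind the trays, loose, about 215 mm long (its x) by 40 mm by 10 mm. Leave it. Point: on its long axis near mid-length, 4.5 mm up.
- brush_c (a point): Shoe brush, dark wood with black bristles down, lying on the table behind the trays, loose, 155 mm (its x) by 48 mm by 44 mm high. Leave it. Point: its centre, 20 mm up.
- peg_c (a point): Green plastic clothes peg with a steel spring, lying on the floor of the wooden hall tray in its front left corner, loose, 75 mm (its x) by 20 mm by 12 mm high. Leave it. Point: its centre, 5 mm above that floor.
Things that resemble listed ones, but are neither listed nor needed, are in the scene too. Of the things like the part that bears serving_c, leave any that is turquoise; of the rest the smaller one is meant.

How it is judged:
On the way, in this order (a step that is already met when the one before it is completed fails the run):
1. the tin, the torch and the polish bottle all stand upright on the round serving tray, let go (horizontal distance between each of tin_c, torch_c, polish_c and serving_c below 0.082 m and z of tin_c in the frame of serving_c below 0.055 m and angle between each of tin_c, torch_c, polish_c's own z axis and vertical below 0.1 rad and contact force between each of tin, torch, polish and the fingers below 0.3 N and z of torch_c in the frame of serving_c below 0.065 m and z of polish_c in the frame of serving_c below 0.062 m), for 0.2 s.
2. the padlock lies flat in the empty bay of the key tray, let go (x of padlock_c in the frame of bay_c between -0.045 and 0.045 m and y of padlock_c in the frame of bay_c between -0.04 and 0.04 m and z of padlock_c in the frame of bay_c below 0.016 m and angle between padlock_c's own z axis and vertical below 0.12 rad and contact force between padlock and the fingers below 0.3 N), for 0.2 s.
At the end, for the whole second after the job is handed in: Tin, torch and polish bottle stand upright (0.1 rad), each within 15 mm of where it stood at the start; the padlock lies flat (0.12 rad) on the floor of the key tray's empty bay, its block's centre within 45 mm (x) and 40 mm (y) of the bay's centre; all four let go and at rest (all of step 2 and distance of each of tin_c, torch_c, polish_c from where it was at the start of the episode below 0.015 m and angle between each of tin_c, torch_c, polish_c's own z axis and vertical below 0.1 rad and contact force between each of tin, torch, polish and the fingers below 0.3 N and linear speed of each of tin, torch, polish, padlock below 0.02 m/s); the robot touches nothing.
It fails at once if the tin, the torch or the polish bottle is tipped over (beyond 0.6 rad) (angle between any of tin_c, torch_c, polish_c's own z axis and vertical above 0.6 rad).
It fails at once if the shoe horn is moved more than 25 mm (distance of shoehorn_c from where it was at the start of the episode above 0.025 m).
It fails at once if the shoe brush is moved more than 25 mm (distance of brush_c from where it was at the start of the episode above 0.025 m).
It fails at once if the clothes peg is moved more than 25 mm (distance of peg_c from where it was at the start of the episode above 0.025 m).
It also fails if it takes over 144 s, if anything falls off the work surface, if the arm or the gripper's body presses on something with over 40 N, if the wrist force passes 120 N, or if a joint passes its speed limit or range.

## Working session

There is one attempt and no reset: what is moved stays moved. The work goes in short steps, Python scripts to look and compute and a tool call to move; the robot and the scene stay as the last step left them, time stands still between calls to the robot, and variables do not carry over. Pictures are saved under pics/ and viewed, and the job is handed in when it is done.

Besides the shell and the picture viewer there is one more tool, called after "Request:" as a command line: name --argument value ..., lists and objects as JSON in quotes. drive_tool: Moves the arm, as the interface text tells. Its arguments: {"type":"object","properties":{"series":{"type":"array"},"jaw":{"type":"number"},"force":{"type":"number"}},"required":["series"]}

```bash
ls; mkdir -p pics; cat > h.py <<'E'
import numpy as np, cv2
from cell import readout, read_camera, get_calibration, workorder
def snap(n,tag):
    im,d=read_camera(n); cv2.imwrite(f'pics/{tag}.png',im[:,:,::-1]); np.savez(f'pics/{tag}.npz',im=im,d=d); return im,d
def pts(n,d):
    c=get_calibration(n);K=np.array(c['camera_matrix']);T=np.array(c['extrinsics'])
    v,u=np.mgrid[0:480,0:640]
    P=np.stack([(u-K[0,2])/K[0,0]*d,(v-K[1,2])/K[1,1]*d,d],-1)
    return P@T[:3,:3].T+T[:3,3]
E
python3 - <<'E'
from h import *
snap('top','top0');snap('side','side0')
for n in('top','side'):print({k:np.round(v,3).tolist() for k,v in get_calibration(n).items()})
print(readout.sense())
E
```

```text
pics
{'camera_matrix': [[505.948, 0.0, 313.139], [0.0, 505.948, 234.406], [0.0, 0.0, 1.0]], 'extrinsics': [[-0.022, -0.989, 0.147, 0.318], [-0.999, 0.018, -0.027, 0.029], [0.024, -0.148, -0.989, 1.119], [0.0, 0.0, 0.0, 1.0]]}
{'camera_matrix': [[489.244, 0.0, 329.659], [0.0, 489.244, 240.005], [0.0, 0.0, 1.0]], 'extrinsics': [[-0.931, -0.266, 0.251, 0.134], [-0.366, 0.657, -0.659, 0.875], [0.011, -0.705, -0.709, 0.999], [0.0, 0.0, 0.0, 1.0]]}
{'time_s': 0.1, 'joint_pos': array([-1.10701244e+00,  8.74173141e-02,  1.75219164e-01,  1.65975447e+00,
       -1.68535446e-05,  1.57079301e+00]), 'qd': array([ 0.00079648, -0.00080767,  0.00235086,  0.00038742, -0.00047157,
        0.00012227]), 'joint_efforts': array([-1.60334512e-03, -5.21562195e+01,  4.65652013e+01,  1.60427741e-02,
        2.17587331e-05,  3.81333041e-05]), 'tcp_pos': array([ 0.24595413, -0.49175104,  0.24165018]), 'orientation': array([ 0.37191582,  0.6018777 , -0.37149615,  0.6011759 ]), 'ft_force': array([0.51780937, 0.01224344, 0.3092011 ]), 'torque': array([-0.02816032,  0.01163663,  0.01247063]), 'opening': 1.0030527405171887}
```

View pics/top0.png

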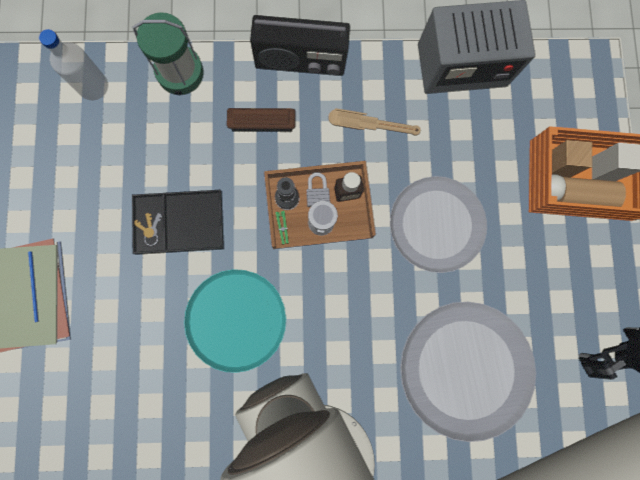

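View pics/side0.png

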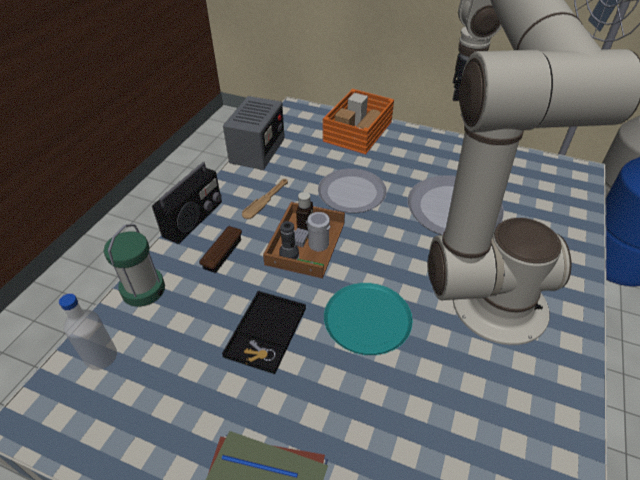

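The top view shows the wooden tray at about (320,205), with the torch at (287,190), the bottle at (348,185), the tin at (322,215), the padlock at (318,188) and the peg at (282,228). The smaller steel tray is at (438,224), the empty bay at (194,220), the brush at (262,120) and the shoe horn at (375,122). Next I'll measure them.

```bash
python3 - <<'E'
from h import *
a=np.load('pics/top0.npz');b=np.load('pics/side0.npz')
P=pts('top',a['d']);Q=pts('side',b['d'])
np.save('pics/P0.npy',P);np.save('pics/Q0.npy',Q)
# table checks
for u,v in [(330,280),(130,120),(600,250)]:print('table',P[v,u])
x0,y0,w,h=255,150,130,110
c=cv2.resize(a['im'][y0:y0+h,x0:x0+w],None,fx=6,fy=5.4,interpolation=cv2.INTER_CUBIC)
cv2.imwrite('pics/topc.png',c[:,:,::-1])
c=cv2.resize(b['im'][180:290,250:360],None,fx=5.4,fy=5.4,interpolation=cv2.INTER_CUBIC)
cv2.imwrite('pics/sidec.png',c[:,:,::-1])
# height clusters in the wooden tray, both cameras
for nm,R in(('top',P),('side',Q)):
    m=(R[...,2]>.09)&(R[...,2]<.14)&(R[...,0]>.3)&(R[...,0]<.6)&(abs(R[...,1])<.2)
    n,l,s,ce=cv2.connectedComponentsWithStats(m.astype(np.uint8))
    for i in range(1,n):
        if s[i,4]>15:
            q=R[l==i]; z=np.percentile(q[:,2],90)
            t=q[q[:,2]>z-.008]
            print(nm,ce[i].round(),s[i,4],'ztop',z.round(4),'min',t.min(0).round(4),'max',t.max(0).round(4),'mid',((t.min(0)+t.max(0))/2).round(4), len(t))
E
```

```text
table [ 0.38180665 -0.03561045  0.00290911]
table [7.57313262e-01 4.13594793e-01 6.62295135e-04]
table [ 0.43721498 -0.64843036 -0.001426  ]
top [351. 182.] 265 ztop 0.1218 min [ 0.5603 -0.096   0.1142] max [ 0.594  -0.0627  0.1255] mid [ 0.5772 -0.0794  0.1199] 218
top [286. 187.] 304 ztop 0.1282 min [0.5486 0.0389 0.1214] max [0.5848 0.0733 0.131 ] mid [0.5667 0.0561 0.1262] 247
top [323. 215.] 684 ztop 0.1084 min [ 0.4797 -0.0477  0.1006] max [0.5378 0.0097 0.1118] mid [ 0.5088 -0.019   0.1062] 656
side [304. 199.] 164 ztop 0.1202 min [ 0.5585 -0.0942  0.1124] max [ 0.5922 -0.0591  0.1235] mid [ 0.5753 -0.0766  0.1179] 90
side [318. 221.] 336 ztop 0.1066 min [ 0.4787 -0.0487  0.0989] max [0.5386 0.0131 0.1107] mid [ 0.5087 -0.0178  0.1048] 275
side [287. 231.] 223 ztop 0.1262 min [0.5468 0.0405 0.1191] max [0.5832 0.0753 0.1283] mid [0.565  0.0579 0.1237] 118
```

```bash
sleep 1
```

```text
(no output)
```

View pics/topc.png

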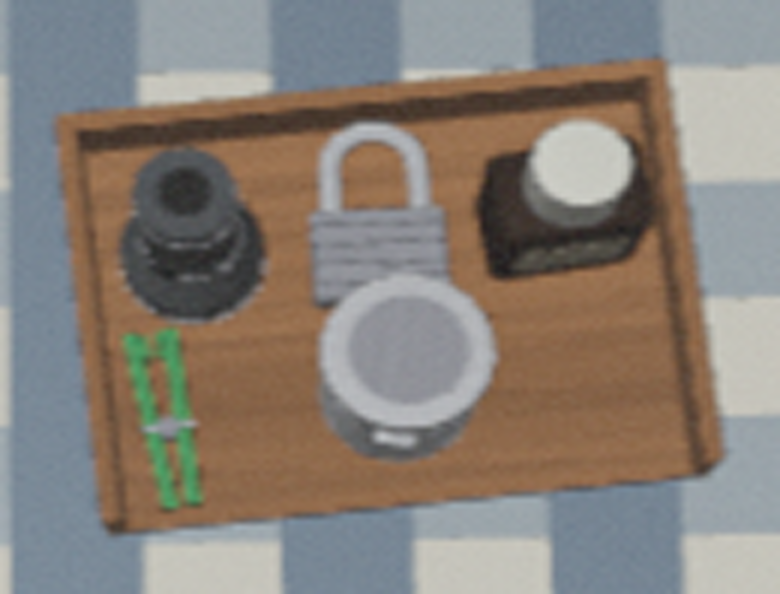

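View pics/sidec.png

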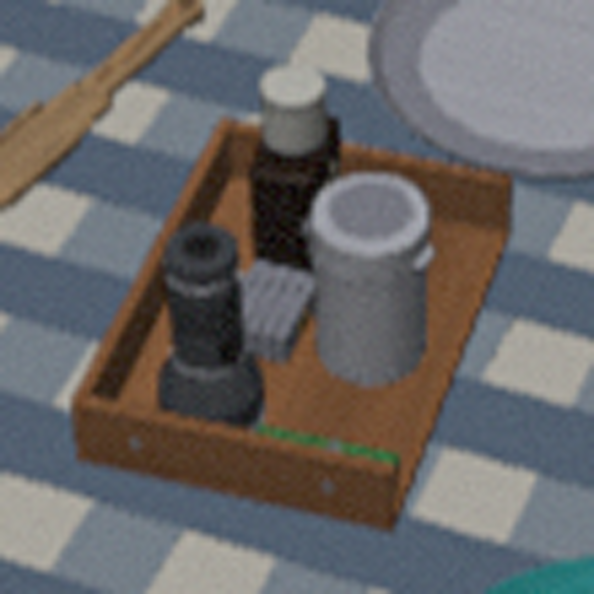

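Torch, bottle and tin agree between the two cameras to about 2 mm: (0.566, 0.057), (0.576, -0.078) and (0.509, -0.018). The crop shows the padlock's shackle towards the back and the tin's tab towards the front. Next: yaws, padlock, serving tray and bay.

```bash
cat >> h.py <<'E'
def ray(n,uv,z):
    c=get_calibration(n);K=np.array(c['camera_matrix']);T=np.array(c['extrinsics'])
    uv=np.atleast_2d(np.asarray(uv,float))
    r=np.c_[(uv[:,0]-K[0,2])/K[0,0],(uv[:,1]-K[1,2])/K[1,1],np.ones(len(uv))]@T[:3,:3].T
    return T[:3,3]+r*((z-T[2,3])/r[:,2])[:,None]
E
python3 - <<'E'
from h import *
from scipy.spatial.transform import Rotation as R
im=np.load('pics/top0.npz')['im'];hsv=cv2.cvtColor(im,cv2.COLOR_RGB2HSV)
s=lambda u,v:(255+u/6.,150+v/5.4)
# organiser front bottom outer edge corners (crop px), wall tops z=.045
w=ray('top',[s(62,118),s(660,62),s(716,465),s(112,530)],.045);print('org wall-top corners',w.round(4).tolist())
print('front edge yaw',np.degrees(np.arctan2(*( -(w[0]-w[1])[[0]],(w[0]-w[1])[[1]]))),'back')
# padlock block top z=.030; block back corners, left/right edges
p=ray('top',[s(311,211),s(444,208),s(316,304),s(375,124)],.030);print('padlock',p.round(4).tolist())
# black tray: dark
def show(m,nm,z,roi):
    k=np.zeros_like(m);x,y,ww,hh=roi;k[y:y+hh,x:x+ww]=m[y:y+hh,x:x+ww]
    cs=max(cv2.findContours(k,cv2.RETR_EXTERNAL,cv2.CHAIN_APPROX_NONE)[0],key=cv2.contourArea)
    W=ray('top',cs[:,0,:],z)[:,:2]
    r=cv2.minAreaRect((W*1000).astype(np.float32));e=cv2.minEnclosingCircle((W*1000).astype(np.float32));print(nm,r,'circ',e)
g=hsv[...,2]
show(((g<60)*255).astype(np.uint8),'keytray',.02,(120,180,115,85))
lo=((hsv[...,0]<125)&(hsv[...,1]>0)).astype(np.uint8)
for u,v in[(438,224),(398,224),(480,224),(387,200),(194,220),(166,220)]:print((u,v),im[v,u],hsv[v,u],np.load('pics/P0.npy')[v,u].round(3))
st=readout.sense();print(R.from_quat(st['orientation']).as_matrix().round(3))
c=cv2.resize(im[165:285,380:500],None,fx=5,fy=5);cv2.imwrite('pics/serv.png',c[:,:,::-1])
c=cv2.resize(im[180:265,120:235],None,fx=6,fy=6);cv2.imwrite('pics/key.png',c[:,:,::-1])
E
```

```text
org wall-top corners [[0.6177, 0.1018, 0.045], [0.6379, -0.1172, 0.045], [0.4716, -0.1312, 0.045], [0.4497, 0.0854, 0.045]]
front edge yaw [5.26263826] back
padlock [[0.5814, 0.0118, 0.03], [0.5818, -0.0372, 0.03], [0.5426, 0.0107, 0.03], [0.6176, -0.0126, 0.03]]
keytray ((515.3472290039062, 296.6492614746094), (129.4143524169922, 193.89125061035156), 2.543267250061035) circ ((517.8221435546875, 296.8924560546875), 113.119873046875)
(438, 224) [174 176 180] [110   9 180] [ 0.502 -0.282  0.004]
(398, 224) [143 145 151] [113  14 151] [ 0.504 -0.191  0.006]
(480, 224) [146 149 155] [110  15 155] [ 0.502 -0.379 -0.001]
(387, 200) [153 162 168] [102  23 168] [ 0.56 -0.17 -0.  ]
(194, 220) [60 60 63] [120  12  63] [0.521 0.263 0.007]
(166, 220) [47 48 48] [90  5 48] [0.521 0.324 0.013]
[[-0.001  0.894  0.447]
 [ 0.001  0.447 -0.894]
 [-1.    -0.    -0.001]]
```

```bash
sleep 1
```

```text
(no output)
```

View pics/serv.png

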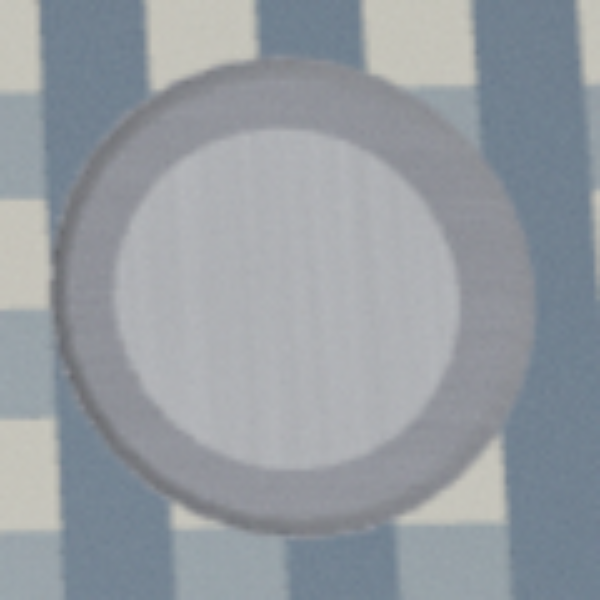

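View pics/key.png

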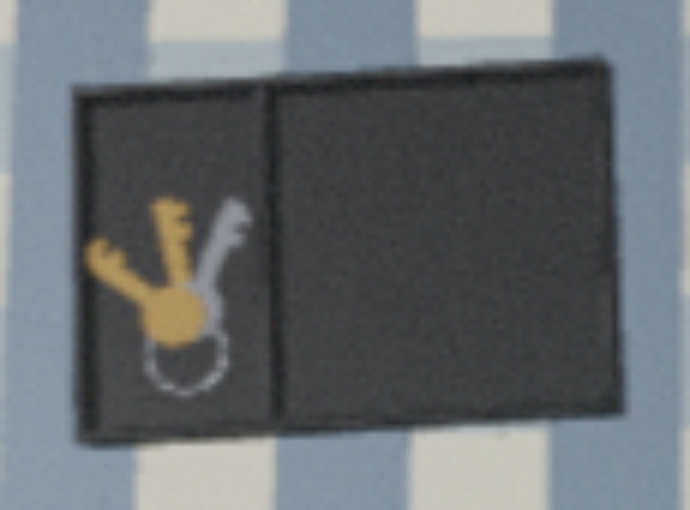

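Request:
drive_tool --series '[{"delta_pos": [13,24,0],"turn": [0,0,0.134]},{"delta_pos": [13,24,0],"turn": [0,0,0.134]},{"delta_pos": [13,24,0],"turn": [0,0,0.134]},{"delta_pos": [13,24,0],"turn": [0,0,0.134]},{"delta_pos": [13,24,0],"turn": [0,0,0.134]}]' --jaw 100 --force 40

```text
time_s: 0.6
tcp_pos: [0.3113, -0.3708, 0.2419]
orientation: [0.152, 0.691, -0.151, 0.691]
ft_force: [0.2, -0.5, 1.4]
opening: 1.003
```

```bash
python3 - <<'E'
from h import *
print(ray('top',[(438.6,224.2)],.012),ray('top',[(380+287/5,165+299/5)],.003))
E
```

```text
[[ 0.50060647 -0.28112784  0.012     ]] [[ 0.50077413 -0.28085353  0.003     ]]
```

Request:
drive_tool --series '[{"delta_pos": [13,24,0],"turn": [0,0,0.134]},{"delta_pos": [13,24,0],"turn": [0,0,0.134]},{"delta_pos": [13,24,0],"turn": [0,0,0.134]},{"delta_pos": [13,24,0],"turn": [0,0,0.134]},{"delta_pos": [13,24,0],"turn": [0,0,0.134]}]'

```text
time_s: 1.1
tcp_pos: [0.3763, -0.2508, 0.242]
orientation: [-0.084, 0.702, 0.084, 0.702]
ft_force: [0.8, -0.2, -0.2]
opening: 1.0
```

Request:
drive_tool --series '[{"delta_pos": [13,24,0],"turn": [0,0,0.134]},{"delta_pos": [13,24,0],"turn": [0,0,0.134]},{"delta_pos": [13,24,0],"turn": [0,0,0.134]},{"delta_pos": [13,24,0],"turn": [0,0,0.134]},{"delta_pos": [13,24,0],"turn": [0,0,0.134]}]'

```text
time_s: 1.6
tcp_pos: [0.4413, -0.1308, 0.242]
orientation: [-0.31, 0.636, 0.31, 0.635]
ft_force: [-0.2, -0.1, -0.1]
opening: 1.0
```

Request:
drive_tool --series '[{"delta_pos": [13,22,0],"turn": [0,0,0.134]},{"delta_pos": [13,22,0],"turn": [0,0,0.134]},{"delta_pos": [13,22,0],"turn": [0,0,0.134]},{"delta_pos": [13,22,0],"turn": [0,0,0.134]},{"delta_pos": [13,22,0],"turn": [0,0,0.134]}]'

```text
time_s: 2.1
tcp_pos: [0.5064, -0.0209, 0.242]
orientation: [-0.502, 0.498, 0.502, 0.498]
ft_force: [1.0, -0.1, -0.6]
opening: 1.0
```

```bash
cat > s.py <<'E'
from h import *
from scipy.spatial.transform import Rotation as R
st=readout.sense();M=R.from_quat(st['orientation']).as_matrix()
print(st['time_s'],st['tcp_pos'].round(4),'x',M[:,0].round(3),'z',M[:,2].round(3),st['joint_pos'].round(2),st['ft_force'].round(1),st['opening'])
E
python3 s.py
```

```text
2.1 [ 0.5064 -0.0209  0.242 ] x [-0.001  0.    -1.   ] z [-0.008  1.     0.   ] [-0.04 -0.02  0.07  1.66  0.   -0.05] [ 1.  -0.1 -0.6] 1.0000509224727883
```

Request:
drive_tool --series '[{"delta_pos": [2.5,3,-30],"turn": [0,0,0]},{"delta_pos": [0,0,-30],"turn": [0,0,0]},{"delta_pos": [0,0,-30],"turn": [0,0,0]},{"delta_pos": [0,0,-20],"turn": [0,0,0]},{"delta_pos": [0,0,-15],"turn": [0,0,0]}]'

```text
time_s: 2.6
tcp_pos: [0.5078, -0.0188, 0.1153]
orientation: [-0.5, 0.5, 0.501, 0.499]
ft_force: [0.0, -1.0, 0.7]
opening: 1.004
```

Request:
drive_tool --series '[{"delta_pos": [0,0,-12],"turn": [0,0,0]},{"delta_pos": [0,0,-10],"turn": [0,0,0]},{"delta_pos": [0,0,-6],"turn": [0,0,0]},{"delta_pos": [0,0,-4],"turn": [0,0,0]},{"delta_pos": [0,0,0],"turn": [0,0,0]}]'

```text
time_s: 3.1
tcp_pos: [0.5086, -0.0189, 0.0852]
orientation: [-0.501, 0.499, 0.501, 0.499]
ft_force: [0.1, -0.4, 0.1]
opening: 0.996
```

Request:
drive_tool --series '[{"delta_pos": [0,0,0],"turn": [0,0,0]},{"delta_pos": [0,0,0],"turn": [0,0,0]},{"delta_pos": [0,0,0],"turn": [0,0,0]},{"delta_pos": [0,0,0],"turn": [0,0,0]},{"delta_pos": [0,0,0],"turn": [0,0,0]}]' --jaw 40 --force 40

```text
time_s: 3.6
tcp_pos: [0.509, -0.019, 0.0862]
orientation: [0.501, -0.499, -0.5, -0.5]
ft_force: [-0.6, 0.2, 5.5]
opening: 0.684
```

```bash
cat > look.py <<'E'
import sys
from h import *
n,tag,u,v,w,h=sys.argv[1],sys.argv[2],*map(int,sys.argv[3:7])
im,d=snap(n,tag)
c=cv2.resize(im[v:v+h,u:u+w],None,fx=600/max(w,h),fy=600/max(w,h),interpolation=cv2.INTER_CUBIC)
cv2.imwrite(f'pics/{tag}_c.png',c[:,:,::-1])
E
python3 look.py side g1 230 140 150 150; python3 s.py
```

```text
3.65 [ 0.509  -0.0189  0.0862] x [ 0.002 -0.    -1.   ] z [-0.002  1.    -0.   ] [-0.04 -0.01 -0.23  1.35 -0.   -0.04] [-0.6  0.1  5.1] 0.6843984712740797
```

```bash
sleep 1
```

```text
(no output)
```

View pics/g1_c.png

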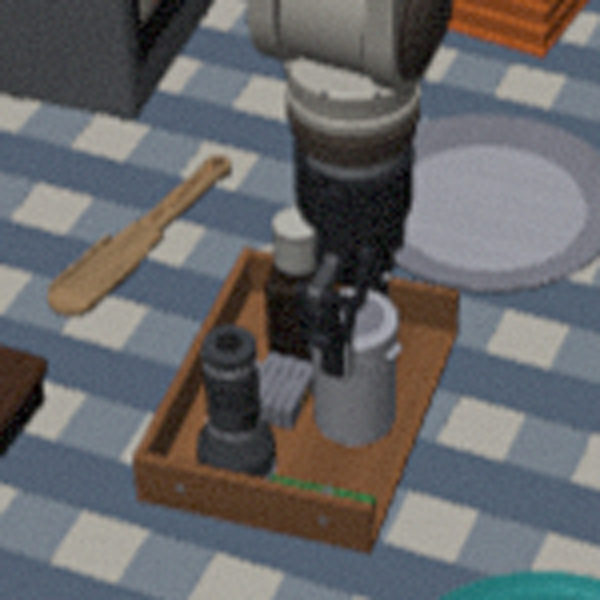

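Request:
drive_tool --series '[{"delta_pos": [0,0,3],"turn": [0,0,0]},{"delta_pos": [0,0,7],"turn": [0,0,0]},{"delta_pos": [0,0,15],"turn": [0,0,0]},{"delta_pos": [0,0,20],"turn": [0,0,0]},{"delta_pos": [0,0,15],"turn": [0,0,0]}]'

```text
time_s: 4.15
tcp_pos: [0.5088, -0.0189, 0.1474]
orientation: [0.501, -0.499, -0.5, -0.5]
ft_force: [0.9, 0.0, -2.4]
opening: 0.682
```

```bash
python3 look.py side g2 230 140 150 150; python3 s.py
```

```text
4.2 [ 0.5097 -0.0189  0.1497] x [ 0.004 -0.    -1.   ] z [-0.002  1.    -0.   ] [-0.04 -0.03 -0.12  1.47 -0.   -0.04] [ 0.5  0.6 -0.4] 0.6810646051915706
```

View pics/g2_c.png

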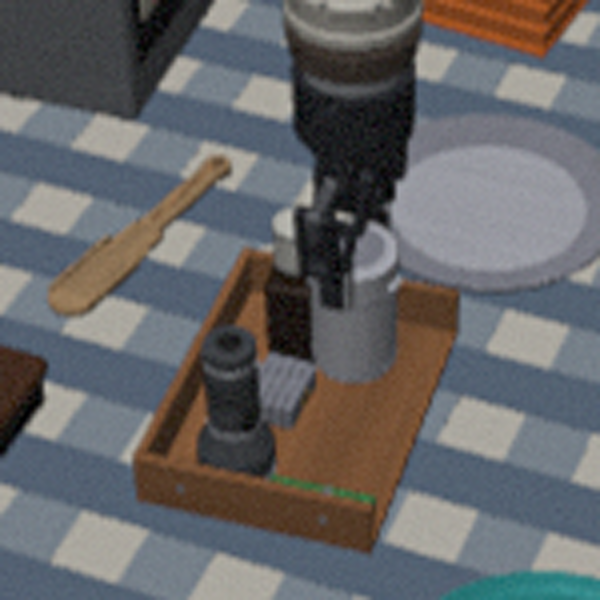

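The picture shows the tin held upright and clear of the floor at crop (350,310). Carrying it to the serving tray.

Request:
drive_tool --series '[{"delta_pos": [-4,-15,0],"turn": [0,0,0]},{"delta_pos": [-6,-27,0],"turn": [0,0,0]},{"delta_pos": [-6,-30,0],"turn": [0,0,0]},{"delta_pos": [-7,-30,0],"turn": [0,0,0]},{"delta_pos": [-7,-30,0],"turn": [0,0,0]}]'

```text
time_s: 4.7
tcp_pos: [0.4774, -0.1526, 0.1445]
orientation: [-0.5, 0.5, 0.501, 0.499]
ft_force: [-0.6, 0.2, -2.4]
opening: 0.684
```

Request:
drive_tool --series '[{"delta_pos": [-7,-30,0],"turn": [0,0,0]},{"delta_pos": [-7,-30,0],"turn": [0,0,0]},{"delta_pos": [-6,-30,0],"turn": [0,0,0]},{"delta_pos": [-5,-25,0],"turn": [0,0,0]},{"delta_pos": [-3,-15,0],"turn": [0,0,0]}]'

```text
time_s: 5.2
tcp_pos: [0.4492, -0.2829, 0.1445]
orientation: [-0.5, 0.5, 0.5, 0.5]
ft_force: [-0.1, -0.4, -2.1]
opening: 0.683
```

Request:
drive_tool --series '[{"delta_pos": [0,0,-20],"turn": [0,0,0]},{"delta_pos": [0,0,-15],"turn": [0,0,0]},{"delta_pos": [0,0,-10],"turn": [0,0,0]},{"delta_pos": [0,0,-5],"turn": [0,0,0]},{"delta_pos": [0,0,0],"turn": [0,0,0]}]'

```text
time_s: 5.7
tcp_pos: [0.4503, -0.2803, 0.0946]
orientation: [-0.5, 0.499, 0.501, 0.499]
ft_force: [-0.0, -0.2, -2.4]
opening: 0.684
```

```bash
python3 s.py
```

```text
5.7 [ 0.4503 -0.2803  0.0946] x [-0.001  0.001 -1.   ] z [-0.003  1.     0.001] [-0.56  0.04 -0.16  1.37  0.   -0.56] [-0.  -0.2 -2.4] 0.6843746318577894
```

Request:
drive_tool --series '[{"delta_pos": [0,0,-5],"turn": [0,0,0]},{"delta_pos": [0,0,-4],"turn": [0,0,0]},{"delta_pos": [0,0,-2],"turn": [0,0,0]},{"delta_pos": [0,0,-1],"turn": [0,0,0]},{"delta_pos": [0,0,0],"turn": [0,0,0]}]'

```text
time_s: 6.2
tcp_pos: [0.4505, -0.2809, 0.0833]
orientation: [-0.501, 0.499, 0.501, 0.499]
ft_force: [-0.2, 0.5, -2.5]
opening: 0.688
```

Request:
drive_tool --series '[{"delta_pos": [0,0,-1],"turn": [0,0,0]},{"delta_pos": [0,0,0],"turn": [0,0,0]},{"delta_pos": [0,0,0],"turn": [0,0,0]},{"delta_pos": [0,0,0],"turn": [0,0,0]},{"delta_pos": [0,0,0],"turn": [0,0,0]}]'

```text
time_s: 6.7
tcp_pos: [0.4506, -0.2809, 0.0823]
orientation: [0.501, -0.499, -0.501, -0.499]
ft_force: [0.4, -0.9, -2.3]
opening: 0.681
```

Request:
drive_tool --series '[{"delta_pos": [0,0,-1],"turn": [0,0,0]},{"delta_pos": [0,0,-1],"turn": [0,0,0]},{"delta_pos": [0,0,0],"turn": [0,0,0]},{"delta_pos": [0,0,0],"turn": [0,0,0]},{"delta_pos": [0,0,0],"turn": [0,0,0]}]'

```text
time_s: 7.2
tcp_pos: [0.4509, -0.2811, 0.0812]
orientation: [0.501, -0.499, -0.5, -0.5]
ft_force: [-1.0, 0.4, 4.6]
opening: 0.681
```

Contact. Releasing: a partial opening first, then fully open.

Request:
drive_tool --series '[{"delta_pos": [0,0,0],"turn": [0,0,0]},{"delta_pos": [0,0,0],"turn": [0,0,0]},{"delta_pos": [0,0,0],"turn": [0,0,0]},{"delta_pos": [0,0,0],"turn": [0,0,0]},{"delta_pos": [0,0,0],"turn": [0,0,0]}]' --jaw 100

```text
time_s: 7.7
tcp_pos: [0.4505, -0.2809, 0.0802]
orientation: [-0.5, 0.499, 0.501, 0.499]
ft_force: [-0.5, -0.2, 0.2]
opening: 0.997
```

Request:
drive_tool --series '[{"delta_pos": [0,0,10],"turn": [0,0,0]},{"delta_pos": [0,0,25],"turn": [0,0,0]},{"delta_pos": [0,0,30],"turn": [0,0,0]},{"delta_pos": [0,0,30],"turn": [0,0,0]},{"delta_pos": [0,0,30],"turn": [0,0,0]}]'

```text
time_s: 8.2
tcp_pos: [0.4504, -0.2808, 0.2073]
orientation: [0.501, -0.499, -0.5, -0.5]
ft_force: [0.1, 0.6, 0.5]
opening: 0.998
```

```bash
python3 s.py
```

```text
8.2 [ 0.4504 -0.2808  0.2073] x [ 0.001 -0.    -1.   ] z [-0.002  1.    -0.   ] [-0.56  0.03  0.05  1.59  0.   -0.56] [0.1 0.6 0.5] 0.997639079199146
```

Request:
drive_tool --series '[{"delta_pos": [13,21,0],"turn": [0,0,0]},{"delta_pos": [17,28,0],"turn": [0,0,0]},{"delta_pos": [19,30,0],"turn": [0,0,0]},{"delta_pos": [19,30,0],"turn": [0,0,0]},{"delta_pos": [19,30,0],"turn": [0,0,0]}]'

```text
time_s: 8.7
tcp_pos: [0.5382, -0.1407, 0.2062]
orientation: [0.501, -0.499, -0.5, -0.5]
ft_force: [0.8, -0.6, 0.5]
opening: 0.999
```

Request:
drive_tool --series '[{"delta_pos": [16,27,0],"turn": [0,0,0]},{"delta_pos": [14,22,0],"turn": [0,0,0]},{"delta_pos": [8.5,15,0],"turn": [0,0,0]},{"delta_pos": [0,0,-10],"turn": [0,0,0]},{"delta_pos": [0,0,-20],"turn": [0,0,0]}]'

```text
time_s: 9.2
tcp_pos: [0.5766, -0.0781, 0.1762]
orientation: [0.501, -0.499, -0.5, -0.5]
ft_force: [0.8, -0.9, -0.4]
opening: 1.001
```

Request:
drive_tool --series '[{"delta_pos": [0,0,-25],"turn": [0,0,0]},{"delta_pos": [0,0,-22],"turn": [0,0,0]},{"delta_pos": [0,0,-15],"turn": [0,0,0]},{"delta_pos": [0,0,-10],"turn": [0,0,0]},{"delta_pos": [0,0,-6],"turn": [0,0,0]}]' --jaw 80

```text
time_s: 9.7
tcp_pos: [0.5757, -0.0783, 0.0967]
orientation: [-0.5, 0.5, 0.501, 0.499]
ft_force: [0.3, 0.2, 0.3]
opening: 0.8
```

```bash
python3 s.py
```

```text
9.7 [ 0.5757 -0.0783  0.0967] x [-0. -0. -1.] z [-0.002  1.    -0.   ] [-0.14  0.15 -0.03  1.39 -0.   -0.14] [0.3 0.2 0.3] 0.7997114487187221
```

Request:
drive_tool --series '[{"delta_pos": [0,0,0],"turn": [0,0,0]},{"delta_pos": [0,0,0],"turn": [0,0,0]},{"delta_pos": [0,0,0],"turn": [0,0,0]},{"delta_pos": [0,0,0],"turn": [0,0,0]},{"delta_pos": [0,0,0],"turn": [0,0,0]}]' --jaw 20

```text
time_s: 10.2
tcp_pos: [0.5765, -0.078, 0.0983]
orientation: [0.501, -0.499, -0.5, -0.5]
ft_force: [-1.3, -0.1, 6.5]
opening: 0.389
```

Request:
drive_tool --series '[{"delta_pos": [0,0,0],"turn": [0,0,0]},{"delta_pos": [0,0,0],"turn": [0,0,0]},{"delta_pos": [0,0,3],"turn": [0,0,0]},{"delta_pos": [0,0,7],"turn": [0,0,0]},{"delta_pos": [0,0,10],"turn": [0,0,0]}]'

```text
time_s: 10.7
tcp_pos: [0.5756, -0.0778, 0.1172]
orientation: [-0.5, 0.5, 0.501, 0.499]
ft_force: [-0.3, -0.4, -1.2]
opening: 0.384
```

```bash
python3 s.py; python3 look.py side g3 230 140 150 150
```

```text
10.7 [ 0.5756 -0.0778  0.1172] x [-0.001  0.    -1.   ] z [-0.002  1.     0.   ] [-0.13  0.15  0.    1.43 -0.   -0.14] [-0.3 -0.4 -1.2] 0.38383157274039137
```

View pics/g3_c.png

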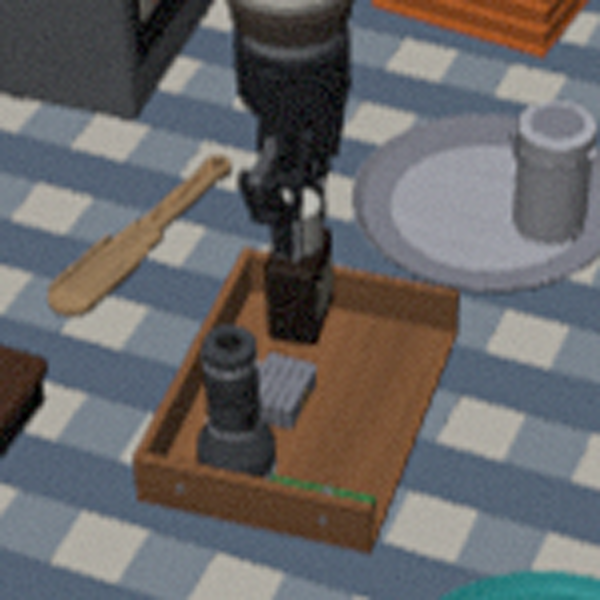

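Request:
drive_tool --series '[{"delta_pos": [0,0,20],"turn": [0,0,0]},{"delta_pos": [0,0,20],"turn": [0,0,0]},{"delta_pos": [-2,-14,5],"turn": [0,0,0]},{"delta_pos": [-5,-24,0],"turn": [0,0,0]},{"delta_pos": [-6,-30,0],"turn": [0,0,0]}]'

```text
time_s: 11.25
tcp_pos: [0.563, -0.1466, 0.1623]
orientation: [0.501, -0.499, -0.501, -0.499]
ft_force: [0.6, -0.4, -0.7]
opening: 0.381
```

Request:
drive_tool --series '[{"delta_pos": [-6,-34,0],"turn": [0,0,0]},{"delta_pos": [-6,-34,0],"turn": [0,0,0]},{"delta_pos": [-6,-34,0],"turn": [0,0,0]},{"delta_pos": [-6,-34,0],"turn": [0,0,0]},{"delta_pos": [-5,-29,0],"turn": [0,0,0]}]'

```text
time_s: 11.75
tcp_pos: [0.533, -0.3133, 0.1618]
orientation: [-0.5, 0.5, 0.5, 0.5]
ft_force: [0.4, -0.1, -1.5]
opening: 0.386
```

Request:
drive_tool --series '[{"delta_pos": [-3,-20,0],"turn": [0,0,0]},{"delta_pos": [0,0,-10],"turn": [0,0,0]},{"delta_pos": [0,0,-20],"turn": [0,0,0]},{"delta_pos": [0,0,-16],"turn": [0,0,0]},{"delta_pos": [0,0,-10],"turn": [0,0,0]}]'

```text
time_s: 12.25
tcp_pos: [0.5303, -0.3304, 0.1041]
orientation: [-0.5, 0.5, 0.501, 0.499]
ft_force: [-0.1, -0.0, -1.2]
opening: 0.385
```

Request:
drive_tool --series '[{"delta_pos": [0,0,-4],"turn": [0,0,0]},{"delta_pos": [0,0,0],"turn": [0,0,0]},{"delta_pos": [0,0,0],"turn": [0,0,0]},{"delta_pos": [0,0,0],"turn": [0,0,0]},{"delta_pos": [0,0,0],"turn": [0,0,0]}]'

```text
time_s: 12.75
tcp_pos: [0.5313, -0.3311, 0.103]
orientation: [0.501, -0.499, -0.5, -0.5]
ft_force: [0.4, -0.0, -1.3]
opening: 0.386
```

Contact is expected near 0.093.

Request:
drive_tool --series '[{"delta_pos": [0,0,-4],"turn": [0,0,0]},{"delta_pos": [0,0,-3],"turn": [0,0,0]},{"delta_pos": [0,0,-1],"turn": [0,0,0]},{"delta_pos": [0,0,-1],"turn": [0,0,0]},{"delta_pos": [0,0,0],"turn": [0,0,0]}]'

```text
time_s: 13.25
tcp_pos: [0.5311, -0.3309, 0.0934]
orientation: [0.501, -0.499, -0.5, -0.499]
ft_force: [0.6, -0.3, -1.4]
opening: 0.385
```

Request:
drive_tool --series '[{"delta_pos": [0,0,-1],"turn": [0,0,0]},{"delta_pos": [0,0,0],"turn": [0,0,0]},{"delta_pos": [0,0,0],"turn": [0,0,0]},{"delta_pos": [0,0,0],"turn": [0,0,0]},{"delta_pos": [0,0,0],"turn": [0,0,0]}]'

```text
time_s: 13.75
tcp_pos: [0.5313, -0.331, 0.0932]
orientation: [0.501, -0.499, -0.5, -0.5]
ft_force: [-0.5, -0.1, 4.6]
opening: 0.388
```

Request:
drive_tool --series '[{"delta_pos": [0,0,0],"turn": [0,0,0]},{"delta_pos": [0,0,0],"turn": [0,0,0]},{"delta_pos": [0,0,0],"turn": [0,0,0]},{"delta_pos": [0,0,0],"turn": [0,0,0]},{"delta_pos": [0,0,10],"turn": [0,0,0]}]' --jaw 80

```text
time_s: 14.25
tcp_pos: [0.5304, -0.3305, 0.1011]
orientation: [-0.5, 0.5, 0.501, 0.499]
ft_force: [-0.2, 0.3, -0.1]
opening: 0.803
```

Request:
drive_tool --series '[{"delta_pos": [0,0,20],"turn": [0,0,0]},{"delta_pos": [0,0,30],"turn": [0,0,0]},{"delta_pos": [0,0,30],"turn": [0,0,0]},{"delta_pos": [2,22,20],"turn": [0,0,0]},{"delta_pos": [2,33,0],"turn": [0,0,0]}]'

```text
time_s: 14.75
tcp_pos: [0.5358, -0.2769, 0.2063]
orientation: [0.502, -0.499, -0.498, -0.501]
ft_force: [0.9, 1.1, 0.7]
opening: 0.798
```

```bash
python3 s.py
```

```text
14.75 [ 0.5358 -0.2769  0.2063] x [ 0.005 -0.003 -1.   ] z [ 0.     1.    -0.003] [-0.48  0.2   0.23  1.6  -0.   -0.48] [0.9 1.1 0.7] 0.7978403926312013
```

Request:
drive_tool --series '[{"delta_pos": [3,36,0],"turn": [0,0,0]},{"delta_pos": [3,36,0],"turn": [0,0,0]},{"delta_pos": [3,36,0],"turn": [0,0,0]},{"delta_pos": [3,36,0],"turn": [0,0,0]},{"delta_pos": [3,36,0],"turn": [0,0,0]}]'

```text
time_s: 15.25
tcp_pos: [0.55, -0.0945, 0.2032]
orientation: [0.501, -0.499, -0.5, -0.5]
ft_force: [1.0, -0.8, 0.0]
opening: 0.803
```

Request:
drive_tool --series '[{"delta_pos": [3,36,0],"turn": [0,0,0]},{"delta_pos": [3,36,0],"turn": [0,0,0]},{"delta_pos": [3,36,0],"turn": [0,0,0]},{"delta_pos": [3,26,0],"turn": [0,0,0]},{"delta_pos": [3,18,0],"turn": [0,0,0]}]'

```text
time_s: 15.75
tcp_pos: [0.565, 0.0581, 0.2032]
orientation: [0.501, -0.499, -0.501, -0.499]
ft_force: [0.4, -0.9, 0.4]
opening: 0.801
```

Request:
drive_tool --series '[{"delta_pos": [0,0,0],"turn": [0,0,0]},{"delta_pos": [0,0,-10],"turn": [0,0,0]},{"delta_pos": [0,0,-20],"turn": [0,0,0]},{"delta_pos": [0,0,-20],"turn": [0,0,0]},{"delta_pos": [0,0,-10],"turn": [0,0,0]}]'

```text
time_s: 16.25
tcp_pos: [0.5642, 0.055, 0.1402]
orientation: [-0.5, 0.5, 0.501, 0.499]
ft_force: [0.4, -0.2, 0.1]
opening: 0.799
```

```bash
python3 s.py
```

```text
16.25 [0.5642 0.055  0.1402] x [-0.002 -0.    -1.   ] z [-0.001  1.    -0.   ] [ 0.1   0.11  0.01  1.47 -0.    0.1 ] [ 0.4 -0.2  0.1] 0.7989330597445945
```

Request:
drive_tool --series '[{"delta_pos": [1,2,-15],"turn": [0,0,0]},{"delta_pos": [0,0,-12],"turn": [0,0,0]},{"delta_pos": [0,0,-8],"turn": [0,0,0]},{"delta_pos": [0,0,-3],"turn": [0,0,0]},{"delta_pos": [0,0,0],"turn": [0,0,0]}]'

```text
time_s: 16.75
tcp_pos: [0.566, 0.0581, 0.1041]
orientation: [-0.5, 0.5, 0.501, 0.499]
ft_force: [-0.5, 0.4, -0.8]
opening: 0.796
```

Request:
drive_tool --series '[{"delta_pos": [0,0,0],"turn": [0,0,0]},{"delta_pos": [0,0,0],"turn": [0,0,0]},{"delta_pos": [0,0,0],"turn": [0,0,0]},{"delta_pos": [0,0,0],"turn": [0,0,0]},{"delta_pos": [0,0,0],"turn": [0,0,0]}]' --jaw 20

```text
time_s: 17.25
tcp_pos: [0.5664, 0.0579, 0.105]
orientation: [0.501, -0.499, -0.5, -0.5]
ft_force: [-0.1, -3.3, 6.1]
opening: 0.41
```

Request:
drive_tool --series '[{"delta_pos": [0,0,0],"turn": [0,0,0]},{"delta_pos": [0,0,3],"turn": [0,0,0]},{"delta_pos": [0,0,7],"turn": [0,0,0]},{"delta_pos": [0,0,15],"turn": [0,0,0]},{"delta_pos": [0,0,20],"turn": [0,0,0]}]'

```text
time_s: 17.75
tcp_pos: [0.5655, 0.0582, 0.1497]
orientation: [-0.5, 0.5, 0.501, 0.499]
ft_force: [0.3, -0.3, -2.9]
opening: 0.41
```

```bash
python3 s.py; python3 look.py side g4 230 140 150 150
```

```text
17.75 [0.5655 0.0582 0.1497] x [-0.002  0.    -1.   ] z [-0.002  1.     0.   ] [0.1  0.12 0.03 1.49 0.   0.1 ] [ 0.3 -0.3 -2.9] 0.41023577639458686
```

View pics/g4_c.png

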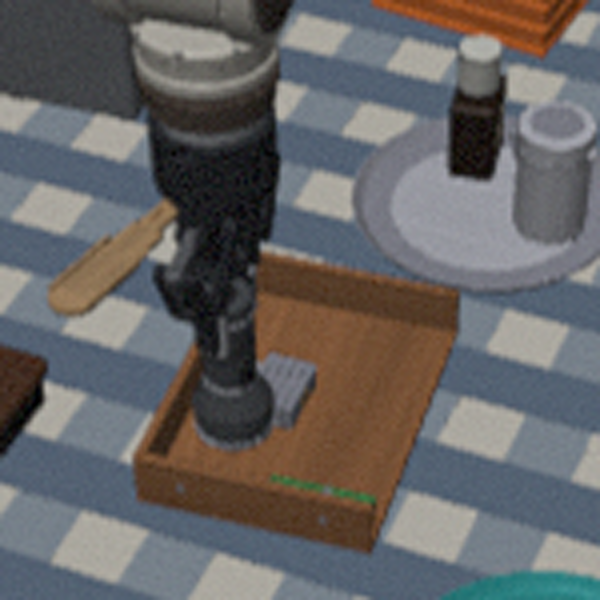

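Request:
drive_tool --series '[{"delta_pos": [0,0,15],"turn": [0,0,0]},{"delta_pos": [-2,-14,0],"turn": [0,0,0]},{"delta_pos": [-3,-25,0],"turn": [0,0,0]},{"delta_pos": [-4,-34,0],"turn": [0,0,0]},{"delta_pos": [-4,-34,0],"turn": [0,0,0]}]'

```text
time_s: 18.3
tcp_pos: [0.5524, -0.0504, 0.1638]
orientation: [-0.501, 0.499, 0.501, 0.499]
ft_force: [0.0, -0.2, -2.0]
opening: 0.407
```

Request:
drive_tool --series '[{"delta_pos": [-5,-36,0],"turn": [0,0,0]},{"delta_pos": [-5,-36,0],"turn": [0,0,0]},{"delta_pos": [-4,-36,0],"turn": [0,0,0]},{"delta_pos": [-4,-34,0],"turn": [0,0,0]},{"delta_pos": [-4,-25,0],"turn": [0,0,0]}]'

```text
time_s: 18.8
tcp_pos: [0.53, -0.2185, 0.1638]
orientation: [-0.5, 0.5, 0.5, 0.5]
ft_force: [-0.3, 1.2, -2.3]
opening: 0.407
```

Request:
drive_tool --series '[{"delta_pos": [0,-15,0],"turn": [0,0,0]},{"delta_pos": [0,0,-10],"turn": [0,0,0]},{"delta_pos": [0,0,-20],"turn": [0,0,0]},{"delta_pos": [0,0,-14],"turn": [0,0,0]},{"delta_pos": [0,0,-8],"turn": [0,0,0]}]'

```text
time_s: 19.3
tcp_pos: [0.5305, -0.2298, 0.1102]
orientation: [-0.5, 0.499, 0.502, 0.499]
ft_force: [-0.5, 0.2, -2.4]
opening: 0.41
```

Request:
drive_tool --series '[{"delta_pos": [0,0,-4],"turn": [0,0,0]},{"delta_pos": [0,0,-3],"turn": [0,0,0]},{"delta_pos": [0,0,0],"turn": [0,0,0]},{"delta_pos": [0,0,0],"turn": [0,0,0]},{"delta_pos": [0,0,0],"turn": [0,0,0]}]'

```text
time_s: 19.8
tcp_pos: [0.5313, -0.231, 0.1059]
orientation: [0.501, -0.499, -0.5, -0.5]
ft_force: [0.1, 0.6, -2.3]
opening: 0.406
```

Request:
drive_tool --series '[{"delta_pos": [0,0,-3],"turn": [0,0,0]},{"delta_pos": [0,0,-2],"turn": [0,0,0]},{"delta_pos": [0,0,-1],"turn": [0,0,0]},{"delta_pos": [0,0,0],"turn": [0,0,0]},{"delta_pos": [0,0,0],"turn": [0,0,0]}]'

```text
time_s: 20.3
tcp_pos: [0.5313, -0.2311, 0.1]
orientation: [0.501, -0.499, -0.5, -0.5]
ft_force: [-1.0, 0.0, 5.9]
opening: 0.407
```

Request:
drive_tool --series '[{"delta_pos": [0,0,-1],"turn": [0,0,0]},{"delta_pos": [0,0,0],"turn": [0,0,0]},{"delta_pos": [0,0,0],"turn": [0,0,0]},{"delta_pos": [0,0,0],"turn": [0,0,0]},{"delta_pos": [0,0,0],"turn": [0,0,0]}]'

```text
time_s: 20.8
tcp_pos: [0.5316, -0.2312, 0.0999]
orientation: [0.501, -0.499, -0.5, -0.5]
ft_force: [-1.1, -0.2, 11.0]
opening: 0.414
```

Request:
drive_tool --series '[{"delta_pos": [0,0,0],"turn": [0,0,0]},{"delta_pos": [0,0,0],"turn": [0,0,0]},{"delta_pos": [0,0,0],"turn": [0,0,0]},{"delta_pos": [0,0,0],"turn": [0,0,0]},{"delta_pos": [0,0,10],"turn": [0,0,0]}]' --jaw 75

```text
time_s: 21.3
tcp_pos: [0.5303, -0.2306, 0.1071]
orientation: [-0.5, 0.5, 0.501, 0.499]
ft_force: [0.6, 0.4, -0.4]
opening: 0.754
```

Request:
drive_tool --series '[{"delta_pos": [0,0,20],"turn": [0,0,0]},{"delta_pos": [0,0,30],"turn": [0,0,0]},{"delta_pos": [0,0,30],"turn": [0,0,0]},{"delta_pos": [3,30,0],"turn": [0,0,0]},{"delta_pos": [5,36,0],"turn": [0,0,0]}]'

```text
time_s: 21.8
tcp_pos: [0.5394, -0.1653, 0.1902]
orientation: [0.501, -0.5, -0.499, -0.5]
ft_force: [0.1, 0.3, 0.5]
opening: 0.753
```

Request:
drive_tool --series '[{"delta_pos": [5,36,0],"turn": [0,0,0]},{"delta_pos": [5,36,0],"turn": [0,0,0]},{"delta_pos": [5,36,0],"turn": [0,0,0]},{"delta_pos": [5,30,0],"turn": [0,0,0]},{"delta_pos": [3,14,0],"turn": [0,0,0]}]'

```text
time_s: 22.3
tcp_pos: [0.5623, -0.0107, 0.1891]
orientation: [0.501, -0.499, -0.501, -0.499]
ft_force: [0.2, -0.1, 1.0]
opening: 0.753
```

```bash
python3 s.py; python3 look.py side g5 230 140 150 150;python3 look.py top g6 250 150 240 130
```

```text
22.3 [ 0.5623 -0.0107  0.1891] x [ 0.001  0.    -1.   ] z [-0.004  1.     0.   ] [-0.02  0.1   0.09  1.56  0.   -0.02] [ 0.2 -0.1  1. ] 0.7531147585569669
```

View pics/g5_c.png

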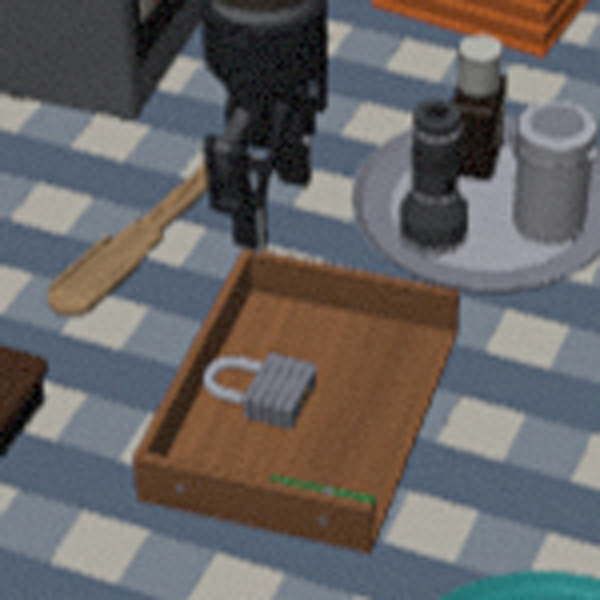

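View pics/g6_c.png

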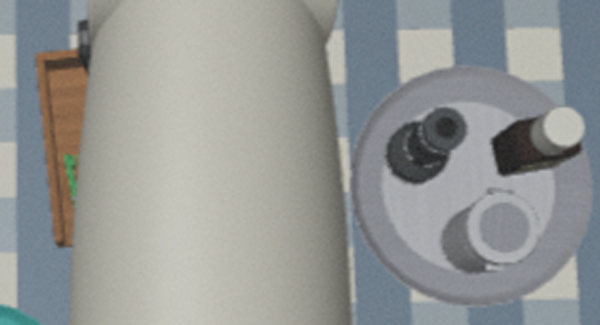

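Both pictures show all three standing upright on the serving tray: in the top crop, torch (435,140), bottle (545,140), tin (500,230). The padlock is alone in the wooden tray. I'll refine its position from the side view.

```bash
python3 - <<'E'
from h import *
a=np.load('pics/g5.npz');Q=pts('side',a['d']);hsv=cv2.cvtColor(a['im'],cv2.COLOR_RGB2HSV)
m=(hsv[...,1]<60)&(Q[...,2]>.024)&(Q[...,2]<.036)&(Q[...,0]>.52)&(Q[...,0]<.59)&(abs(Q[...,1]+.012)<.04)
q=Q[m];print(len(q),np.percentile(q,[3,50,97],axis=0).round(4));r=cv2.minAreaRect((q[:,:2]*1000).astype(np.float32));print(r)
E
```

```text
174 [[ 0.5446 -0.0359  0.0248]
 [ 0.5621 -0.0099  0.0276]
 [ 0.5803  0.0121  0.0316]]
((564.7797241210938, -12.477127075195312), (42.80595397949219, 54.21452331542969), 7.117977142333984)
```

Request:
drive_tool --series '[{"delta_pos": [0,-1,-20],"turn": [0,0,0]},{"delta_pos": [0,0,-30],"turn": [0,0,0]},{"delta_pos": [0,0,-35],"turn": [0,0,0]},{"delta_pos": [0,0,-30],"turn": [0,0,0]},{"delta_pos": [0,0,-20],"turn": [0,0,0]}]'

```text
time_s: 22.9
tcp_pos: [0.561, -0.0153, 0.0511]
orientation: [-0.5, 0.5, 0.501, 0.499]
ft_force: [-0.7, 0.7, 0.5]
opening: 0.744
```

Request:
drive_tool --series '[{"delta_pos": [0,0,-12],"turn": [0,0,0]},{"delta_pos": [0,0,-8],"turn": [0,0,0]},{"delta_pos": [0,0,-5],"turn": [0,0,0]},{"delta_pos": [0,0,-3],"turn": [0,0,0]},{"delta_pos": [0,0,0],"turn": [0,0,0]}]'

```text
time_s: 23.4
tcp_pos: [0.5623, -0.014, 0.0257]
orientation: [0.501, -0.499, -0.5, -0.5]
ft_force: [-0.3, -0.1, -0.1]
opening: 0.751
```

```bash
python3 s.py
```

```text
23.4 [ 0.5623 -0.014   0.0257] x [ 0.001 -0.    -1.   ] z [-0.002  1.    -0.   ] [-0.02  0.14 -0.18  1.24 -0.   -0.03] [-0.3 -0.1 -0.1] 0.7512450234677073
```

Lowering 4 mm more, then closing with a firmer grip.

Request:
drive_tool --series '[{"delta_pos": [0,1.5,-2],"turn": [0,0,0]},{"delta_pos": [0,0,-2],"turn": [0,0,0]},{"delta_pos": [0,0,0],"turn": [0,0,0]},{"delta_pos": [0,0,0],"turn": [0,0,0]},{"delta_pos": [0,0,0],"turn": [0,0,0]}]'

```text
time_s: 23.9
tcp_pos: [0.5621, -0.0124, 0.0214]
orientation: [0.501, -0.499, -0.501, -0.499]
ft_force: [-0.2, 0.9, 0.1]
opening: 0.748
```

Request:
drive_tool --series '[{"delta_pos": [0,0,0],"turn": [0,0,0]},{"delta_pos": [0,0,0],"turn": [0,0,0]},{"delta_pos": [0,0,0],"turn": [0,0,0]},{"delta_pos": [0,0,0],"turn": [0,0,0]},{"delta_pos": [0,0,0],"turn": [0,0,0]}]' --jaw 30 --force 60

```text
time_s: 24.4
tcp_pos: [0.5623, -0.0124, 0.0217]
orientation: [0.501, -0.499, -0.5, -0.5]
ft_force: [0.3, -0.4, 6.3]
opening: 0.57
```

```bash
python3 s.py
```

```text
24.4 [ 0.5623 -0.0124  0.0217] x [ 0.001 -0.    -1.   ] z [-0.002  1.    -0.   ] [-0.02  0.14 -0.19  1.24 -0.   -0.02] [ 0.3 -0.4  6.3] 0.5697616788672369
```

Request:
drive_tool --series '[{"delta_pos": [0,0,3],"turn": [0,0,0]},{"delta_pos": [0,0,7],"turn": [0,0,0]},{"delta_pos": [0,0,15],"turn": [0,0,0]},{"delta_pos": [0,0,20],"turn": [0,0,0]},{"delta_pos": [0,0,15],"turn": [0,0,0]}]'

```text
time_s: 24.9
tcp_pos: [0.5624, -0.0124, 0.0834]
orientation: [0.501, -0.499, -0.5, -0.5]
ft_force: [-0.7, 0.3, -2.0]
opening: 0.572
```

```bash
python3 s.py; python3 look.py side g7 230 140 150 150
```

```text
24.9 [ 0.5624 -0.0124  0.0834] x [ 0.001 -0.    -1.   ] z [-0.002  1.    -0.   ] [-0.02  0.11 -0.1   1.35  0.   -0.02] [-0.7  0.3 -2. ] 0.5719693674250561
```

View pics/g7_c.png

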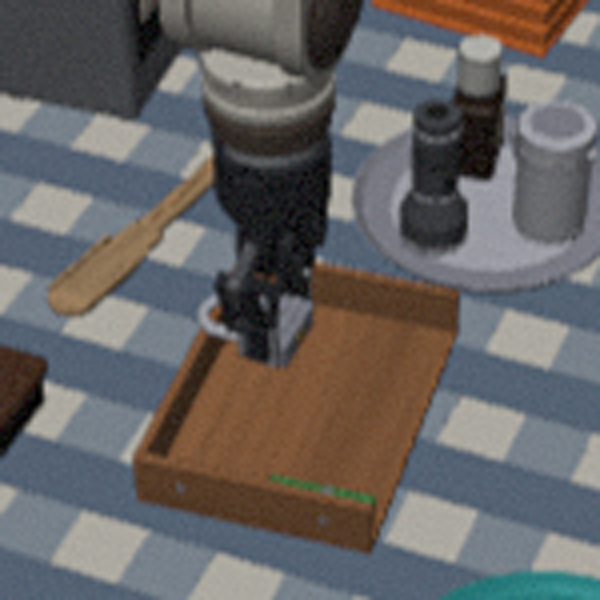

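The padlock is lifted and held level, with the block at crop (285,330). Moving to the bay.

Request:
drive_tool --series '[{"delta_pos": [-2,10,15],"turn": [0,0,0]},{"delta_pos": [-5,25,0],"turn": [0,0,0]},{"delta_pos": [-6,32,0],"turn": [0,0,0]},{"delta_pos": [-6,34,0],"turn": [0,0,0]},{"delta_pos": [-7,34,0],"turn": [0,0,0]}]'

```text
time_s: 25.45
tcp_pos: [0.5353, 0.1243, 0.0966]
orientation: [-0.5, 0.5, 0.501, 0.499]
ft_force: [0.9, -0.1, -3.2]
opening: 0.568
```

Request:
drive_tool --series '[{"delta_pos": [-7,34,0],"turn": [0,0,0]},{"delta_pos": [-7,34,0],"turn": [0,0,0]},{"delta_pos": [-6,32,0],"turn": [0,0,0]},{"delta_pos": [-5,25,0],"turn": [0,0,0]},{"delta_pos": [-3,15,0],"turn": [0,0,0]}]'

```text
time_s: 25.95
tcp_pos: [0.507, 0.2648, 0.0964]
orientation: [-0.501, 0.499, 0.501, 0.499]
ft_force: [-0.6, 0.1, -1.6]
opening: 0.569
```

Request:
drive_tool --series '[{"delta_pos": [0,0,-12],"turn": [0,0,0]},{"delta_pos": [0,0,-18],"turn": [0,0,0]},{"delta_pos": [0,0,-18],"turn": [0,0,0]},{"delta_pos": [0,0,-12],"turn": [0,0,0]},{"delta_pos": [0,0,-6],"turn": [0,0,0]}]'

```text
time_s: 26.45
tcp_pos: [0.5074, 0.2616, 0.0286]
orientation: [-0.5, 0.5, 0.501, 0.499]
ft_force: [-0.4, 0.3, -2.3]
opening: 0.573
```

```bash
python3 s.py; python3 look.py side g8 200 250 150 130
```

```text
26.45 [0.5074 0.2616 0.0286] x [-0.002 -0.001 -1.   ] z [-0.001  1.    -0.001] [ 0.48  0.16 -0.16  1.26 -0.    0.47] [-0.4  0.3 -2.3] 0.5731648524216495
```

View pics/g8_c.png

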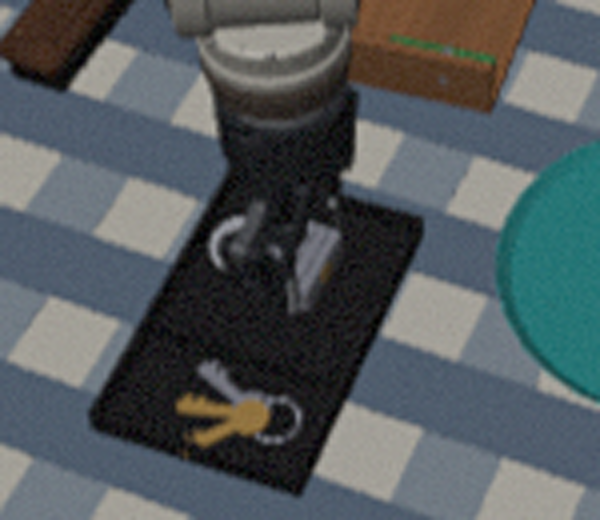

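Request:
drive_tool --series '[{"delta_pos": [0,0,-4],"turn": [0,0,0]},{"delta_pos": [0,0,-3],"turn": [0,0,0]},{"delta_pos": [0,0,-2],"turn": [0,0,0]},{"delta_pos": [0,0,-1],"turn": [0,0,0]},{"delta_pos": [0,0,0],"turn": [0,0,0]}]'

```text
time_s: 27.0
tcp_pos: [0.5081, 0.2627, 0.0204]
orientation: [0.501, -0.499, -0.501, -0.499]
ft_force: [-0.1, 0.2, -2.4]
opening: 0.566
```

Request:
drive_tool --series '[{"delta_pos": [0,0,-1],"turn": [0,0,0]},{"delta_pos": [0,0,0],"turn": [0,0,0]},{"delta_pos": [0,0,0],"turn": [0,0,0]},{"delta_pos": [0,0,0],"turn": [0,0,0]},{"delta_pos": [0,0,0],"turn": [0,0,0]}]'

```text
time_s: 27.5
tcp_pos: [0.5081, 0.2626, 0.0194]
orientation: [0.501, -0.499, -0.501, -0.499]
ft_force: [-0.1, 0.4, -2.2]
opening: 0.569
```

Request:
drive_tool --series '[{"delta_pos": [0,0,-1],"turn": [0,0,0]},{"delta_pos": [0,0,-1],"turn": [0,0,0]},{"delta_pos": [0,0,0],"turn": [0,0,0]},{"delta_pos": [0,0,0],"turn": [0,0,0]},{"delta_pos": [0,0,0],"turn": [0,0,0]}]'

```text
time_s: 28.0
tcp_pos: [0.5081, 0.2626, 0.0177]
orientation: [0.501, -0.499, -0.501, -0.5]
ft_force: [-2.6, -1.3, 5.6]
opening: 0.567
```

Request:
drive_tool --series '[{"delta_pos": [0,0,0],"turn": [0,0,0]},{"delta_pos": [0,0,0],"turn": [0,0,0]},{"delta_pos": [0,0,0],"turn": [0,0,0]},{"delta_pos": [0,0,0],"turn": [0,0,0]},{"delta_pos": [0,0,5],"turn": [0,0,0]}]' --jaw 75 --force 40

```text
time_s: 28.5
tcp_pos: [0.5076, 0.2624, 0.0217]
orientation: [-0.5, 0.5, 0.501, 0.499]
ft_force: [-0.8, -0.7, 0.1]
opening: 0.747
```

Request:
drive_tool --series '[{"delta_pos": [0,0,15],"turn": [0,0,0]},{"delta_pos": [0,0,30],"turn": [0,0,0]},{"delta_pos": [0,0,40],"turn": [0,0,0]},{"delta_pos": [0,0,40],"turn": [0,0,0]},{"delta_pos": [0,0,40],"turn": [0,0,0]}]'

```text
time_s: 29.0
tcp_pos: [0.5078, 0.2625, 0.1904]
orientation: [0.501, -0.499, -0.5, -0.5]
ft_force: [0.5, -0.1, -0.1]
opening: 0.747
```

```bash
python3 s.py; python3 look.py side g9 200 180 220 180
```

```text
29.0 [0.5078 0.2625 0.1904] x [ 0.001  0.001 -1.   ] z [-0.002  1.     0.001] [ 0.48  0.12  0.12  1.56 -0.    0.47] [ 0.5 -0.1 -0.1] 0.7471882412431995
```

View pics/g9_c.png

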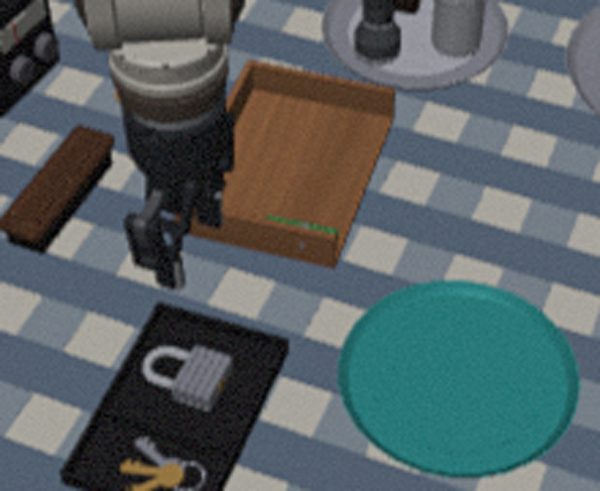

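The padlock lies flat in the bay (crop (190,378)) and the peg has not moved. Next, fetching the torch back.

Request:
drive_tool --series '[{"delta_pos": [2,-30,0],"turn": [0,0,0]},{"delta_pos": [2,-40,0],"turn": [0,0,0]},{"delta_pos": [2,-42,0],"turn": [0,0,0]},{"delta_pos": [2,-42,0],"turn": [0,0,0]},{"delta_pos": [2,-42,0],"turn": [0,0,0]}]'

```text
time_s: 29.55
tcp_pos: [0.5179, 0.0651, 0.1886]
orientation: [0.501, -0.499, -0.5, -0.5]
ft_force: [-0.0, 0.5, -0.0]
opening: 0.748
```

Request:
drive_tool --series '[{"delta_pos": [2,-42,0],"turn": [0,0,0]},{"delta_pos": [2,-42,0],"turn": [0,0,0]},{"delta_pos": [2,-42,0],"turn": [0,0,0]},{"delta_pos": [2,-42,0],"turn": [0,0,0]},{"delta_pos": [2,-42,0],"turn": [0,0,0]}]'

```text
time_s: 30.05
tcp_pos: [0.5279, -0.1452, 0.1886]
orientation: [0.501, -0.499, -0.5, -0.5]
ft_force: [0.6, -0.0, 0.3]
opening: 0.75
```

Request:
drive_tool --series '[{"delta_pos": [2,-42,0],"turn": [0,0,0]},{"delta_pos": [1,-30,0],"turn": [0,0,0]},{"delta_pos": [0,-15,0],"turn": [0,0,0]},{"delta_pos": [0,0,0],"turn": [0,0,0]},{"delta_pos": [0,0,-10],"turn": [0,0,0]}]'

```text
time_s: 30.55
tcp_pos: [0.5316, -0.2301, 0.1786]
orientation: [0.501, -0.499, -0.5, -0.5]
ft_force: [-0.3, 0.4, 0.7]
opening: 0.752
```

```bash
python3 s.py; python3 look.py side g10 330 110 150 150
```

```text
30.55 [ 0.5316 -0.2301  0.1786] x [ 0.002 -0.001 -1.   ] z [-0.002  1.    -0.001] [-0.41  0.14  0.11  1.54  0.   -0.41] [-0.3  0.4  0.7] 0.7515977097254666
```

View pics/g10_c.png

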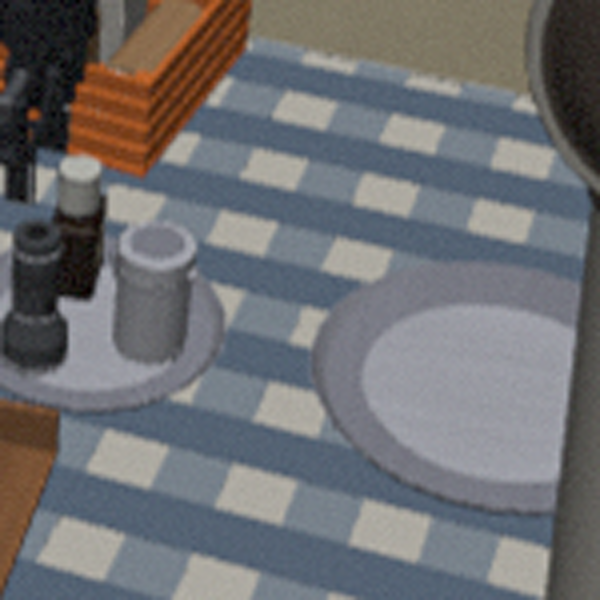

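All three still stand. Descending on the torch, jaw at 75 %.

Request:
drive_tool --series '[{"delta_pos": [0,-1,-20],"turn": [0,0,0]},{"delta_pos": [0,0,-25],"turn": [0,0,0]},{"delta_pos": [0,0,-18],"turn": [0,0,0]},{"delta_pos": [0,0,-10],"turn": [0,0,0]},{"delta_pos": [0,0,-5.5],"turn": [0,0,0]}]'

```text
time_s: 31.1
tcp_pos: [0.5308, -0.2302, 0.0979]
orientation: [-0.5, 0.499, 0.501, 0.499]
ft_force: [1.0, 0.4, 1.0]
opening: 0.749
```

Request:
drive_tool --series '[{"delta_pos": [0,0,0],"turn": [0,0,0]},{"delta_pos": [0,0,0],"turn": [0,0,0]},{"delta_pos": [0,0,0],"turn": [0,0,0]},{"delta_pos": [0,0,0],"turn": [0,0,0]},{"delta_pos": [0,0,0],"turn": [0,0,0]}]' --jaw 20

```text
time_s: 31.6
tcp_pos: [0.5315, -0.2316, 0.0998]
orientation: [0.501, -0.499, -0.5, -0.5]
ft_force: [0.3, -0.1, 6.0]
opening: 0.409
```

Request:
drive_tool --series '[{"delta_pos": [0,0,0],"turn": [0,0,0]},{"delta_pos": [0,0,5],"turn": [0,0,0]},{"delta_pos": [0,0,15],"turn": [0,0,0]},{"delta_pos": [0,0,25],"turn": [0,0,0]},{"delta_pos": [0,0,20],"turn": [0,0,0]}]'

```text
time_s: 32.1
tcp_pos: [0.531, -0.2314, 0.1656]
orientation: [0.501, -0.499, -0.5, -0.499]
ft_force: [0.3, 0.4, -3.0]
opening: 0.41
```

```bash
python3 s.py
```

```text
32.1 [ 0.531  -0.2314  0.1656] x [ 0. -0. -1.] z [-0.002  1.    -0.   ] [-0.41  0.14  0.09  1.52  0.   -0.41] [ 0.3  0.4 -3. ] 0.41039218857853654
```

Request:
drive_tool --series '[{"delta_pos": [2,15,0],"turn": [0,0,0]},{"delta_pos": [3,26,0],"turn": [0,0,0]},{"delta_pos": [4,34,0],"turn": [0,0,0]},{"delta_pos": [4,36,0],"turn": [0,0,0]},{"delta_pos": [5,36,0],"turn": [0,0,0]}]'

```text
time_s: 32.6
tcp_pos: [0.5486, -0.0824, 0.1632]
orientation: [-0.5, 0.5, 0.501, 0.499]
ft_force: [1.0, -0.1, -3.0]
opening: 0.406
```

Request:
drive_tool --series '[{"delta_pos": [5,36,0],"turn": [0,0,0]},{"delta_pos": [4,36,0],"turn": [0,0,0]},{"delta_pos": [4,34,0],"turn": [0,0,0]},{"delta_pos": [3,24,0],"turn": [0,0,0]},{"delta_pos": [1,12,0],"turn": [0,0,0]}]'

```text
time_s: 33.1
tcp_pos: [0.5655, 0.0603, 0.1631]
orientation: [-0.501, 0.499, 0.502, 0.499]
ft_force: [0.2, -0.8, -1.7]
opening: 0.407
```

Request:
drive_tool --series '[{"delta_pos": [0,0,-12],"turn": [0,0,0]},{"delta_pos": [0,0,-20],"turn": [0,0,0]},{"delta_pos": [0,0,-13],"turn": [0,0,0]},{"delta_pos": [0,0,-7],"turn": [0,0,0]},{"delta_pos": [0,0,0],"turn": [0,0,0]}]'

```text
time_s: 33.6
tcp_pos: [0.5653, 0.057, 0.1104]
orientation: [-0.5, 0.5, 0.501, 0.499]
ft_force: [-0.5, -0.3, -2.4]
opening: 0.409
```

```bash
python3 s.py
```

```text
33.6 [0.5653 0.057  0.1104] x [-0.002 -0.    -1.   ] z [-0.001  1.    -0.   ] [ 0.1   0.12 -0.04  1.41 -0.    0.1 ] [-0.5 -0.3 -2.4] 0.4091930253797
```

Floor contact is expected near 0.105.

Request:
drive_tool --series '[{"delta_pos": [0,0,-3],"turn": [0,0,0]},{"delta_pos": [0,0,-2],"turn": [0,0,0]},{"delta_pos": [0,0,-1],"turn": [0,0,0]},{"delta_pos": [0,0,0],"turn": [0,0,0]},{"delta_pos": [0,0,0],"turn": [0,0,0]}]'

```text
time_s: 34.1
tcp_pos: [0.5662, 0.0576, 0.106]
orientation: [0.501, -0.499, -0.5, -0.5]
ft_force: [-0.1, -0.6, -3.1]
opening: 0.406
```

Request:
drive_tool --series '[{"delta_pos": [0,0,-0.5],"turn": [0,0,0]},{"delta_pos": [0,0,0],"turn": [0,0,0]},{"delta_pos": [0,0,0],"turn": [0,0,0]},{"delta_pos": [0,0,0],"turn": [0,0,0]},{"delta_pos": [0,0,0],"turn": [0,0,0]}]'

```text
time_s: 34.6
tcp_pos: [0.5661, 0.0576, 0.1053]
orientation: [0.501, -0.499, -0.501, -0.499]
ft_force: [-0.2, -0.1, -3.2]
opening: 0.408
```

Request:
drive_tool --series '[{"delta_pos": [0,0,-0.5],"turn": [0,0,0]},{"delta_pos": [0,0,-0.5],"turn": [0,0,0]},{"delta_pos": [0,0,0],"turn": [0,0,0]},{"delta_pos": [0,0,0],"turn": [0,0,0]},{"delta_pos": [0,0,0],"turn": [0,0,0]}]'

```text
time_s: 35.1
tcp_pos: [0.5663, 0.0576, 0.1048]
orientation: [0.501, -0.499, -0.5, -0.5]
ft_force: [-0.9, -0.0, 4.3]
opening: 0.406
```

Request:
drive_tool --series '[{"delta_pos": [0,0,0],"turn": [0,0,0]},{"delta_pos": [0,0,0],"turn": [0,0,0]},{"delta_pos": [0,0,0],"turn": [0,0,0]},{"delta_pos": [0,0,0],"turn": [0,0,0]},{"delta_pos": [0,0,10],"turn": [0,0,0]}]' --jaw 75

```text
time_s: 35.6
tcp_pos: [0.5653, 0.0576, 0.1132]
orientation: [-0.5, 0.5, 0.501, 0.499]
ft_force: [0.2, -0.3, -0.4]
opening: 0.747
```

Request:
drive_tool --series '[{"delta_pos": [0,0,20],"turn": [0,0,0]},{"delta_pos": [0,0,30],"turn": [0,0,0]},{"delta_pos": [0,0,25],"turn": [0,0,0]},{"delta_pos": [-2,-20,0],"turn": [0,0,0]},{"delta_pos": [-3,-30,0],"turn": [0,0,0]}]'

```text
time_s: 36.1
tcp_pos: [0.5616, 0.0081, 0.1911]
orientation: [0.502, -0.498, -0.501, -0.5]
ft_force: [0.0, -0.2, 0.4]
opening: 0.753
```

```bash
python3 s.py; python3 look.py side g11 230 140 150 150
```

```text
36.1 [0.5616 0.0081 0.1911] x [ 0.002  0.    -1.   ] z [-0.004  1.     0.   ] [0.01 0.1  0.09 1.56 0.   0.01] [ 0.  -0.2  0.4] 0.7528506571089958
```

View pics/g11_c.png

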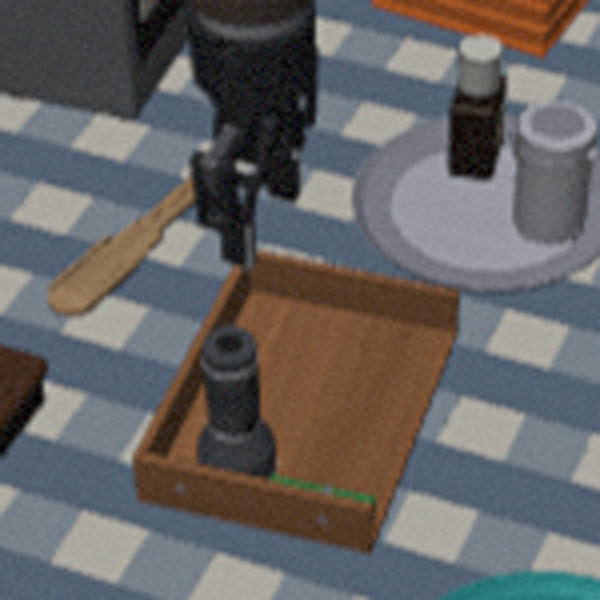

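The torch is back at the same pixels as before, crop (230,345). Now the bottle.

Request:
drive_tool --series '[{"delta_pos": [-3,-38,0],"turn": [0,0,0]},{"delta_pos": [-3,-40,0],"turn": [0,0,0]},{"delta_pos": [-4,-40,0],"turn": [0,0,0]},{"delta_pos": [-4,-40,0],"turn": [0,0,0]},{"delta_pos": [-4,-40,0],"turn": [0,0,0]}]'

```text
time_s: 36.65
tcp_pos: [0.5427, -0.1919, 0.1902]
orientation: [0.501, -0.499, -0.5, -0.5]
ft_force: [0.9, -0.1, 0.6]
opening: 0.753
```

Request:
drive_tool --series '[{"delta_pos": [-4,-40,0],"turn": [0,0,0]},{"delta_pos": [-4,-40,0],"turn": [0,0,0]},{"delta_pos": [-3,-35,0],"turn": [0,0,0]},{"delta_pos": [-1,-25,0],"turn": [0,0,0]},{"delta_pos": [0,0,0],"turn": [0,0,0]}]'

```text
time_s: 37.15
tcp_pos: [0.5305, -0.3332, 0.1893]
orientation: [-0.5, 0.5, 0.5, 0.5]
ft_force: [0.2, 0.2, -1.1]
opening: 0.75
```

```bash
python3 s.py
```

```text
37.15 [ 0.5305 -0.3332  0.1893] x [-0. -0. -1.] z [ 0.001  1.    -0.   ] [-0.56  0.26  0.27  1.58 -0.   -0.56] [ 0.2  0.2 -1.1] 0.7496209844490487
```

Request:
drive_tool --series '[{"delta_pos": [0,0.5,-20],"turn": [0,0,0]},{"delta_pos": [0,0,-30],"turn": [0,0,0]},{"delta_pos": [0,0,-24],"turn": [0,0,0]},{"delta_pos": [0,0,-14],"turn": [0,0,0]},{"delta_pos": [0,0,-8],"turn": [0,0,0]}]'

```text
time_s: 37.65
tcp_pos: [0.5309, -0.3292, 0.0925]
orientation: [-0.5, 0.499, 0.501, 0.499]
ft_force: [0.1, -0.3, 0.0]
opening: 0.749
```

Request:
drive_tool --series '[{"delta_pos": [0,0,0],"turn": [0,0,0]},{"delta_pos": [0,0,0],"turn": [0,0,0]},{"delta_pos": [0,0,0],"turn": [0,0,0]},{"delta_pos": [0,0,0],"turn": [0,0,0]},{"delta_pos": [0,0,0],"turn": [0,0,0]}]'

```text
time_s: 38.15
tcp_pos: [0.5312, -0.3301, 0.0939]
orientation: [0.501, -0.499, -0.5, -0.5]
ft_force: [0.4, -0.2, 0.2]
opening: 0.75
```

Request:
drive_tool --series '[{"delta_pos": [0,-0.8,-0.5],"turn": [0,0,0]},{"delta_pos": [0,0,0],"turn": [0,0,0]},{"delta_pos": [0,0,0],"turn": [0,0,0]},{"delta_pos": [0,0,0],"turn": [0,0,0]},{"delta_pos": [0,0,0],"turn": [0,0,0]}]' --jaw 20

```text
time_s: 38.65
tcp_pos: [0.5311, -0.3307, 0.0929]
orientation: [0.501, -0.499, -0.5, -0.499]
ft_force: [0.1, -0.6, 0.8]
opening: 0.385
```

Request:
drive_tool --series '[{"delta_pos": [0,0,0],"turn": [0,0,0]},{"delta_pos": [0,0,5],"turn": [0,0,0]},{"delta_pos": [0,0,15],"turn": [0,0,0]},{"delta_pos": [0,0,25],"turn": [0,0,0]},{"delta_pos": [0,0,20],"turn": [0,0,0]}]'

```text
time_s: 39.15
tcp_pos: [0.5312, -0.3307, 0.1601]
orientation: [0.501, -0.499, -0.5, -0.5]
ft_force: [0.0, -0.3, -0.9]
opening: 0.389
```

```bash
python3 s.py
```

```text
39.15 [ 0.5312 -0.3307  0.1601] x [ 0.001 -0.001 -1.   ] z [-0.002  1.    -0.001] [-0.56  0.25  0.21  1.52  0.   -0.56] [ 0.  -0.3 -0.9] 0.3890169260923108
```

Request:
drive_tool --series '[{"delta_pos": [2,14,0],"turn": [0,0,0]},{"delta_pos": [5,24,0],"turn": [0,0,0]},{"delta_pos": [5,30,0],"turn": [0,0,0]},{"delta_pos": [6,33,0],"turn": [0,0,0]},{"delta_pos": [6,33,0],"turn": [0,0,0]}]'

```text
time_s: 39.65
tcp_pos: [0.5548, -0.1948, 0.1574]
orientation: [-0.5, 0.5, 0.501, 0.499]
ft_force: [0.4, -0.1, -0.1]
opening: 0.391
```

Request:
drive_tool --series '[{"delta_pos": [6,33,0],"turn": [0,0,0]},{"delta_pos": [5,30,0],"turn": [0,0,0]},{"delta_pos": [5,26,0],"turn": [0,0,0]},{"delta_pos": [3,20,0],"turn": [0,0,0]},{"delta_pos": [2,10,0],"turn": [0,0,0]}]'

```text
time_s: 40.15
tcp_pos: [0.5758, -0.0754, 0.1575]
orientation: [-0.501, 0.499, 0.501, 0.499]
ft_force: [-0.1, -0.6, -0.7]
opening: 0.388
```

Request:
drive_tool --series '[{"delta_pos": [0,0,-12],"turn": [0,0,0]},{"delta_pos": [0,0,-20],"turn": [0,0,0]},{"delta_pos": [0,0,-13],"turn": [0,0,0]},{"delta_pos": [0,0,-7],"turn": [0,0,0]},{"delta_pos": [0,0,0],"turn": [0,0,0]}]'

```text
time_s: 40.65
tcp_pos: [0.5753, -0.0782, 0.1044]
orientation: [-0.5, 0.5, 0.501, 0.499]
ft_force: [-0.1, 0.8, -0.6]
opening: 0.387
```

```bash
python3 s.py
```

```text
40.65 [ 0.5753 -0.0782  0.1044] x [-0.002  0.    -1.   ] z [-0.001  1.     0.   ] [-0.14  0.15 -0.02  1.4  -0.   -0.14] [-0.1  0.8 -0.6] 0.38682106547434136
```

Request:
drive_tool --series '[{"delta_pos": [0,0,-3],"turn": [0,0,0]},{"delta_pos": [0,0,-2],"turn": [0,0,0]},{"delta_pos": [0,0,-1],"turn": [0,0,0]},{"delta_pos": [0,0,0],"turn": [0,0,0]},{"delta_pos": [0,0,0],"turn": [0,0,0]}]'

```text
time_s: 41.15
tcp_pos: [0.5762, -0.0777, 0.1]
orientation: [0.501, -0.499, -0.5, -0.5]
ft_force: [1.1, 0.2, -1.7]
opening: 0.387
```

Request:
drive_tool --series '[{"delta_pos": [0,0,-1],"turn": [0,0,0]},{"delta_pos": [0,0,0],"turn": [0,0,0]},{"delta_pos": [0,0,0],"turn": [0,0,0]},{"delta_pos": [0,0,0],"turn": [0,0,0]},{"delta_pos": [0,0,0],"turn": [0,0,0]}]'

```text
time_s: 41.65
tcp_pos: [0.576, -0.0777, 0.0988]
orientation: [0.501, -0.499, -0.501, -0.499]
ft_force: [-0.1, -0.7, -0.8]
opening: 0.388
```

Request:
drive_tool --series '[{"delta_pos": [0,0,-0.5],"turn": [0,0,0]},{"delta_pos": [0,0,-0.5],"turn": [0,0,0]},{"delta_pos": [0,0,0],"turn": [0,0,0]},{"delta_pos": [0,0,0],"turn": [0,0,0]},{"delta_pos": [0,0,0],"turn": [0,0,0]}]'

```text
time_s: 42.15
tcp_pos: [0.5761, -0.0777, 0.0979]
orientation: [0.501, -0.499, -0.501, -0.499]
ft_force: [0.0, -0.2, -0.2]
opening: 0.386
```

Request:
drive_tool --series '[{"delta_pos": [0,0,-0.5],"turn": [0,0,0]},{"delta_pos": [0,0,0],"turn": [0,0,0]},{"delta_pos": [0,0,0],"turn": [0,0,0]},{"delta_pos": [0,0,0],"turn": [0,0,0]},{"delta_pos": [0,0,0],"turn": [0,0,0]}]'

```text
time_s: 42.65
tcp_pos: [0.5763, -0.0777, 0.0978]
orientation: [0.501, -0.499, -0.5, -0.5]
ft_force: [-1.2, -0.7, 5.5]
opening: 0.39
```

Contact. Releasing, then going to the tin (fully open).

Request:
drive_tool --series '[{"delta_pos": [0,0,0],"turn": [0,0,0]},{"delta_pos": [0,0,0],"turn": [0,0,0]},{"delta_pos": [0,0,0],"turn": [0,0,0]},{"delta_pos": [0,0,0],"turn": [0,0,0]},{"delta_pos": [0,0,10],"turn": [0,0,0]}]' --jaw 75

```text
time_s: 43.15
tcp_pos: [0.5753, -0.0776, 0.1062]
orientation: [-0.5, 0.5, 0.501, 0.499]
ft_force: [-0.4, -0.4, -0.0]
opening: 0.746
```

Request:
drive_tool --series '[{"delta_pos": [0,0,20],"turn": [0,0,0]},{"delta_pos": [0,0,30],"turn": [0,0,0]},{"delta_pos": [0,0,25],"turn": [0,0,0]},{"delta_pos": [-10,-15,0],"turn": [0,0,0]},{"delta_pos": [-18,-28,0],"turn": [0,0,0]}]'

```text
time_s: 43.65
tcp_pos: [0.5485, -0.1204, 0.1832]
orientation: [0.502, -0.498, -0.501, -0.499]
ft_force: [-0.4, -1.2, -0.2]
opening: 0.747
```

Request:
drive_tool --series '[{"delta_pos": [-20,-32,0],"turn": [0,0,0]},{"delta_pos": [-20,-32,0],"turn": [0,0,0]},{"delta_pos": [-20,-32,0],"turn": [0,0,0]},{"delta_pos": [-20,-32,0],"turn": [0,0,0]},{"delta_pos": [-17,-32,0],"turn": [0,0,0]}]' --jaw 100

```text
time_s: 44.15
tcp_pos: [0.4494, -0.282, 0.1824]
orientation: [0.501, -0.5, -0.5, -0.499]
ft_force: [1.3, -0.5, -0.4]
opening: 1.002
```

Request:
drive_tool --series '[{"delta_pos": [0,0,0],"turn": [0,0,0]},{"delta_pos": [0,0,0],"turn": [0,0,0]},{"delta_pos": [0,0,-10],"turn": [0,0,0]},{"delta_pos": [0,0,-15],"turn": [0,0,0]},{"delta_pos": [0,0,-5],"turn": [0,0,0]}]'

```text
time_s: 44.65
tcp_pos: [0.4507, -0.2795, 0.1496]
orientation: [-0.5, 0.499, 0.502, 0.499]
ft_force: [-0.3, -0.5, -1.9]
opening: 1.003
```

```bash
python3 s.py;  python3 look.py side g12 230 140 150 150
```

```text
44.65 [ 0.4507 -0.2795  0.1496] x [-0.002  0.002 -1.   ] z [-0.004  1.     0.002] [-0.56  0.03 -0.06  1.48  0.   -0.56] [-0.3 -0.5 -1.9] 1.003130821470135
```

View pics/g12_c.png

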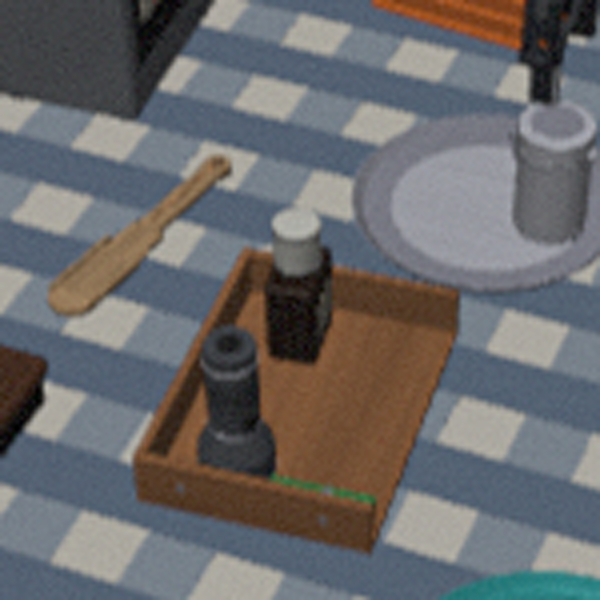

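The bottle and torch stand in place. Descending on the tin.

Request:
drive_tool --series '[{"delta_pos": [0,-0.8,-20],"turn": [0,0,0]},{"delta_pos": [0,0,-20],"turn": [0,0,0]},{"delta_pos": [0,0,-15],"turn": [0,0,0]},{"delta_pos": [0,0,-10],"turn": [0,0,0]},{"delta_pos": [0,0,-5],"turn": [0,0,0]}]'

```text
time_s: 45.2
tcp_pos: [0.4508, -0.2811, 0.0813]
orientation: [-0.5, 0.499, 0.501, 0.499]
ft_force: [0.1, -0.1, -0.1]
opening: 1.002
```

Request:
drive_tool --series '[{"delta_pos": [0,0,0],"turn": [0,0,0]},{"delta_pos": [0,0,0],"turn": [0,0,0]},{"delta_pos": [0,0,0],"turn": [0,0,0]},{"delta_pos": [0,0,0],"turn": [0,0,0]},{"delta_pos": [0,0,0],"turn": [0,0,0]}]'

```text
time_s: 45.7
tcp_pos: [0.4512, -0.2816, 0.0827]
orientation: [0.501, -0.499, -0.5, -0.5]
ft_force: [-0.5, -0.2, 0.1]
opening: 0.997
```

Request:
drive_tool --series '[{"delta_pos": [0,0.6,-2],"turn": [0,0,0]},{"delta_pos": [0,0,0],"turn": [0,0,0]},{"delta_pos": [0,0,0],"turn": [0,0,0]},{"delta_pos": [0,0,0],"turn": [0,0,0]},{"delta_pos": [0,0,0],"turn": [0,0,0]}]' --jaw 40

```text
time_s: 46.2
tcp_pos: [0.4511, -0.2809, 0.0804]
orientation: [0.501, -0.499, -0.5, -0.499]
ft_force: [-0.6, -0.0, 2.8]
opening: 0.684
```

Request:
drive_tool --series '[{"delta_pos": [0,0,0],"turn": [0,0,0]},{"delta_pos": [0,0,5],"turn": [0,0,0]},{"delta_pos": [0,0,15],"turn": [0,0,0]},{"delta_pos": [0,0,25],"turn": [0,0,0]},{"delta_pos": [0,0,20],"turn": [0,0,0]}]'

```text
time_s: 46.7
tcp_pos: [0.4511, -0.2809, 0.1473]
orientation: [0.501, -0.499, -0.5, -0.499]
ft_force: [1.2, 0.0, -2.0]
opening: 0.683
```

```bash
python3 s.py
```

```text
46.7 [ 0.4511 -0.2809  0.1473] x [ 0. -0. -1.] z [-0.002  1.    -0.   ] [-0.56  0.03 -0.07  1.47 -0.   -0.56] [ 1.2  0.  -2. ] 0.6833850271490777
```

Request:
drive_tool --series '[{"delta_pos": [3,15,0],"turn": [0,0,0]},{"delta_pos": [4,27,0],"turn": [0,0,0]},{"delta_pos": [5,30,0],"turn": [0,0,0]},{"delta_pos": [5,32,0],"turn": [0,0,0]},{"delta_pos": [5,32,0],"turn": [0,0,0]}]'

```text
time_s: 47.2
tcp_pos: [0.4727, -0.1429, 0.1448]
orientation: [-0.5, 0.5, 0.501, 0.499]
ft_force: [1.1, -0.2, -1.7]
opening: 0.686
```

Request:
drive_tool --series '[{"delta_pos": [5,32,0],"turn": [0,0,0]},{"delta_pos": [6,32,0],"turn": [0,0,0]},{"delta_pos": [7,27,0],"turn": [0,0,0]},{"delta_pos": [9,23,0],"turn": [0,0,0]},{"delta_pos": [9,12,0],"turn": [0,0,0]}]'

```text
time_s: 47.7
tcp_pos: [0.5089, -0.0166, 0.145]
orientation: [-0.501, 0.499, 0.501, 0.499]
ft_force: [-0.1, -0.7, -1.7]
opening: 0.689
```

Request:
drive_tool --series '[{"delta_pos": [0,0,-8],"turn": [0,0,0]},{"delta_pos": [0,0,-18],"turn": [0,0,0]},{"delta_pos": [0,0,-15],"turn": [0,0,0]},{"delta_pos": [0,0,-10],"turn": [0,0,0]},{"delta_pos": [0,0,0],"turn": [0,0,0]}]'

```text
time_s: 48.2
tcp_pos: [0.5079, -0.0193, 0.0924]
orientation: [-0.5, 0.5, 0.501, 0.499]
ft_force: [-1.0, -0.5, -1.8]
opening: 0.684
```

```bash
python3 s.py
```

```text
48.2 [ 0.5079 -0.0193  0.0924] x [-0.003  0.    -1.   ] z [-0.001  1.     0.   ] [-0.04 -0.01 -0.22  1.37 -0.   -0.04] [-1.  -0.5 -1.8] 0.6839559052628768
```

Request:
drive_tool --series '[{"delta_pos": [0,0,-4],"turn": [0,0,0]},{"delta_pos": [0,0,-2],"turn": [0,0,0]},{"delta_pos": [0,0,-1],"turn": [0,0,0]},{"delta_pos": [0,0,0],"turn": [0,0,0]},{"delta_pos": [0,0,0],"turn": [0,0,0]}]'

```text
time_s: 48.7
tcp_pos: [0.5092, -0.0189, 0.0876]
orientation: [0.501, -0.499, -0.5, -0.5]
ft_force: [0.2, -1.3, -2.6]
opening: 0.683
```

Request:
drive_tool --series '[{"delta_pos": [0,0,-0.7],"turn": [0,0,0]},{"delta_pos": [0,0,0],"turn": [0,0,0]},{"delta_pos": [0,0,0],"turn": [0,0,0]},{"delta_pos": [0,0,0],"turn": [0,0,0]},{"delta_pos": [0,0,0],"turn": [0,0,0]}]'

```text
time_s: 49.2
tcp_pos: [0.509, -0.0189, 0.0866]
orientation: [-0.501, 0.499, 0.501, 0.499]
ft_force: [-0.2, -0.4, -1.8]
opening: 0.683
```

Request:
drive_tool --series '[{"delta_pos": [0,0,-0.7],"turn": [0,0,0]},{"delta_pos": [0,0,-0.5],"turn": [0,0,0]},{"delta_pos": [0,0,0],"turn": [0,0,0]},{"delta_pos": [0,0,0],"turn": [0,0,0]},{"delta_pos": [0,0,0],"turn": [0,0,0]}]'

```text
time_s: 49.7
tcp_pos: [0.5091, -0.0189, 0.0855]
orientation: [0.501, -0.499, -0.501, -0.499]
ft_force: [0.3, -0.0, -0.8]
opening: 0.678
```

Request:
drive_tool --series '[{"delta_pos": [0,0,-0.5],"turn": [0,0,0]},{"delta_pos": [0,0,0],"turn": [0,0,0]},{"delta_pos": [0,0,0],"turn": [0,0,0]},{"delta_pos": [0,0,0],"turn": [0,0,0]},{"delta_pos": [0,0,0],"turn": [0,0,0]}]'

```text
time_s: 50.2
tcp_pos: [0.5093, -0.0189, 0.0854]
orientation: [0.501, -0.499, -0.5, -0.5]
ft_force: [-0.5, -0.7, 5.8]
opening: 0.686
```

Contact. Releasing, going straight up, then moving aside so both cameras have a clear view.

Request:
drive_tool --series '[{"delta_pos": [0,0,0],"turn": [0,0,0]},{"delta_pos": [0,0,0],"turn": [0,0,0]},{"delta_pos": [0,0,0],"turn": [0,0,0]},{"delta_pos": [0,0,0],"turn": [0,0,0]},{"delta_pos": [0,0,5],"turn": [0,0,0]}]' --jaw 100

```text
time_s: 50.7
tcp_pos: [0.5086, -0.0189, 0.0894]
orientation: [-0.5, 0.5, 0.501, 0.499]
ft_force: [0.7, -0.4, 0.4]
opening: 1.0
```

Request:
drive_tool --series '[{"delta_pos": [0,0,15],"turn": [0,0,0]},{"delta_pos": [0,0,30],"turn": [0,0,0]},{"delta_pos": [0,0,40],"turn": [0,0,0]},{"delta_pos": [0,0,40],"turn": [0,0,0]},{"delta_pos": [0,-20,10],"turn": [0,0,0]}]'

```text
time_s: 51.2
tcp_pos: [0.5102, -0.038, 0.231]
orientation: [0.503, -0.497, -0.499, -0.501]
ft_force: [0.4, -0.2, 0.4]
opening: 1.0
```

Request:
drive_tool --series '[{"delta_pos": [-10,-40,0],"turn": [0,0,0]},{"delta_pos": [-10,-40,0],"turn": [0,0,0]},{"delta_pos": [-10,-40,0],"turn": [0,0,0]},{"delta_pos": [-10,-40,0],"turn": [0,0,0]},{"delta_pos": [-10,-40,0],"turn": [0,0,0]}]'

```text
time_s: 51.7
tcp_pos: [0.4584, -0.2405, 0.2264]
orientation: [0.501, -0.499, -0.5, -0.5]
ft_force: [0.6, -0.2, -0.3]
opening: 0.998
```

Request:
drive_tool --series '[{"delta_pos": [-20,-30,0],"turn": [0,0,0]},{"delta_pos": [-20,-30,0],"turn": [0,0,0]},{"delta_pos": [-20,-30,0],"turn": [0,0,0]},{"delta_pos": [0,0,0],"turn": [0,0,0]},{"delta_pos": [0,0,0],"turn": [0,0,0]}]'

```text
time_s: 52.2
tcp_pos: [0.3987, -0.3294, 0.2259]
orientation: [0.5, -0.5, -0.5, -0.5]
ft_force: [-0.2, 0.1, 0.2]
opening: 0.996
```

```bash
python3 s.py; python3 - <<'E'
from h import *
for n in('top','side'):
    im,d=snap(n,n+'F');R=pts(n,d)
    m=(R[...,2]>.09)&(R[...,2]<.14)&(R[...,0]>.4)&(R[...,0]<.6)&(abs(R[...,1])<.13)
    k,l,s,ce=cv2.connectedComponentsWithStats(m.astype(np.uint8))
    for i in range(1,k):
        if s[i,4]>15:
            q=R[l==i]; z=np.percentile(q[:,2],90);t=q[q[:,2]>z-.008]
            print(n,ce[i].round(),s[i,4],'ztop',z.round(4),'mid',((t.min(0)+t.max(0))/2).round(4))
    m=(R[...,2]>.018)&(R[...,2]<.04)&(R[...,0]>.47)&(R[...,0]<.53)&(abs(R[...,1]-.262)<.04)&(im.max(-1)>85)
    print('padlock block',m.sum(),np.percentile(R[m],[3,50,97],axis=0).round(3).tolist())
E
```

```text
52.2 [ 0.3987 -0.3294  0.2259] x [ 0.001 -0.    -1.   ] z [-0.  1. -0.] [-0.69  0.    0.06  1.62  0.   -0.69] [-0.2  0.1  0.2] 0.9957425756309874
top [351. 181.] 259 ztop 0.1219 mid [ 0.5779 -0.0773  0.1197]
top [285. 188.] 308 ztop 0.1283 mid [0.5652 0.0571 0.1261]
top [323. 215.] 683 ztop 0.1081 mid [ 0.5093 -0.0191  0.106 ]
padlock block 392 [[0.493, 0.24, 0.022], [0.51, 0.264, 0.026], [0.528, 0.287, 0.03]]
side [304. 200.] 159 ztop 0.1199 mid [ 0.5748 -0.0768  0.1175]
side [318. 221.] 325 ztop 0.1064 mid [ 0.5082 -0.0194  0.1044]
side [287. 231.] 230 ztop 0.1262 mid [0.5642 0.0577 0.1237]
padlock block 265 [[0.493, 0.24, 0.02], [0.509, 0.264, 0.024], [0.527, 0.287, 0.028]]
```

View pics/topF.png

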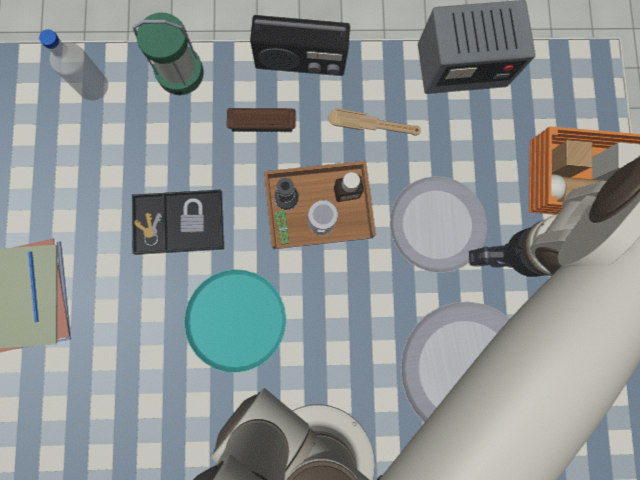

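View pics/sideF.png

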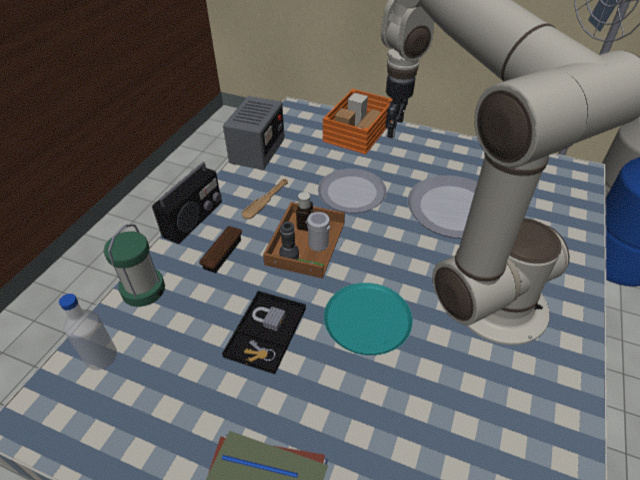

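Both views show everything in place. Torch (287,190), bottle (348,185) and tin (322,215) are at their starting pixels, the padlock is in the bay at (193,215), and the brush, shoe horn and peg look unchanged. The arm is clear, so I'm handing in.

```bash
python3 -c "
from cell import workorder
print(workorder.hand_in())"
```

```text
the job is handed in; nothing more can be done
None
```

The job is done and handed in at about 52 s of the 144 s allowed. I stood the tin, bottle and torch on the smaller steel tray, laid the padlock flat in the empty bay, then put the torch, bottle and tin back. `hand_in` reports no verdict.

- **Tin, torch and bottle:** in the last images from both cameras all three stand upright, within about 2 mm of where they were measured at the start (limit 15 mm).
- **Padlock:** it lies flat in the bay with its block's centre at about (0.510, 0.264). That is within about 7 mm of my estimate of the bay's centre.
- **Shoe horn, brush and peg:** they appear unmoved in the pictures; I compared them by eye and did not measure them.
- **Arm and forces:** the arm ended clear of everything, and the highest wrist force I read was about 11 N.
- **Disagreements:** the two cameras differ by 1–3 mm, consistent with the calibration accuracy. A rectangle fitted to the padlock in the side view gave a turn of 7° against about 1° from the top view. I used the top view, and the grip held level.

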